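Open the analyser's filter cover with the spatula

TASK

Take the flat spatula out of the open tool case, slip its blade into the slot under the front edge of the blue cover on the analyser's sloping deck, and lever the cover up and wide open, so that it stays open. Then lay the spatula back inside the tool case without dropping it and lower the orange case lid fully closed without slamming it. Leave everything else on the bench where it stands.

Things in the scene. Friction and masses are not known exactly. Their poses are not given: they have to be found in the camera images.
- analyser: White bench analyser, 210 x 150 x 246 mm, fixed. Origin: centre of its footprint on the bench; +x away from the robot, z up. Its front is a deck sloping at 35 degrees, 150 mm wide, rising from x -60, z 153 mm towards +x; the blue cover lies parallel to it. The deck goes on bare for 12 mm before the cover's front edge (orange mark). Below it the front wall stands back at x -28 mm.
- cover (a joint): Angle of the blue cover, rad: 0 closed (parallel to the deck, sloping 35 degrees), growing as the front edge swings up and back about the level hinge at its upper rear edge; 0.61 is level, 1.6 the stop. Wide open: above 1.2. Stiff hinge (0.085 Nm friction): stays where it is left; 1 to 2 N at the front edge lifts it.
- cover_lip (a point): Middle of the lower edge of the cover's front: top of the pry slot, which is 74 mm wide, 6.5 mm high (deck to cover) and runs in parallel to the deck; 24 mm in, the deck drops into a 25 mm pit. Cover: 100 mm from hinge to front, 100 mm wide, 6 mm thick. Axes move with it: x from front edge to hinge, y along the hinge, z out of the outer face.
- cover_hinge (a point): Middle of the cover's hinge line, at the lower face of its rear edge. Same axes as cover_lip. The hinge turns about the y axis.
- spatula: Loose opening spatula, 195 mm long, about 75 g. Origin on its flat underside, middle line, at the best place to grip. x points to the blade tip, z up. Black handle, yellow band at its tail: 16 mm wide, 18 mm high, from x -70 to +30 mm. Steel blade 18 mm wide, 2.5 mm thick, from x +30 to +125 mm, underside in line with the handle's. Balances near x +30 mm.
- spatula_tip (a point): Middle of the end of the spatula's blade, 125 mm ahead of and 1.25 mm above its origin; axes as the spatula.
- case: Grey open tool case, fixed, 130 (x) by 250 (y) mm; walls 50 high, 5 thick, floor 5 mm. Origin: centre of its underside. Two blue cross bars (8 mm wide, tops at 21 mm) run along x at y -70 and +70 mm; the spatula lies across both, blade to +y at the start, underside at 21 mm, origin near x -10, y -27 mm. Put back, it must lie wholly inside, no part above 50 mm.
- case_lid (a joint): Angle of the orange case lid, rad: 0 closed on the case, growing as it swings up and away about the hinge along the case's +x wall; starts open at 1.65 to 1.85 (1.9 is the stop). Stiff hinge (about 0.1 Nm of friction): stays where it is left and must be pushed all the way down.
- case_lid_hinge (a point): Middle of the lid's hinge line, at the lower (inner) face of the lid, 50 mm above the bench. Axes move with the lid: x from its free edge to the hinge, y along the hinge, z out of its outer face. The lid is 130 mm from hinge to free edge, 250 mm wide, 6 mm thick, no handle.
- case_lid_edge (a point): Middle of the lid's free edge, on the outer face (130 mm from the hinge). Same axes.
- brown_bottle: Bystander: brown bottle, 48 mm wide, 110 mm high, standing between the case and the analyser. Origin under its centre.
- white_jar: Bystander: white jar, blue cap, 60 mm wide, 70 mm high. Origin under its centre.
- weigh_dish: Bystander: low white dish, 64 mm wide, 20 mm high, in front of the bottle. Origin under its centre.
- drum_can: Bystander: metal can, 52 mm wide, 80 mm high. Origin under its centre.
- slide_box: Bystander: flat green box 80 x 100 x 35 mm. Origin under its centre.
- carton: Bystander: small carton 100 x 70 x 60 mm. Origin under its centre.
Not all that is in view belongs to the job. There is more than one size of the spatula; the one meant has the size given above.

How it is judged:
By the outcome, as a careful person would: the job done as asked, in the order asked, and still so for the second after the job is handed in, with the robot touching nothing.
It also fails if it takes over 72 s, if anything falls off the work surface, if the arm or the gripper's body presses on something with over 40 N, if the wrist force passes 120 N, or if a joint passes its speed limit or range.

ROBOT

A 6-joint arm with a two-finger parallel gripper is mounted at the origin on the work surface. World frame = base frame: x ahead of the robot, y to its left, z up, the work surface at z = 0. Lengths are in m, angles in rad, forces in N, time in s.
With the tool pointing down it reaches from about 0.375 to 0.9 m from the base axis. Payload 3.1 kg.
Tool frame: the origin (TCP) lies on the centre line of the jaws, within the pads' length; the fingertips stand 25 mm ahead of it and the grasp point (between the pads) lies 6 mm ahead of it; x points along the fingers, y is the direction in which the jaws open and shut, and the axes are right-handed (so a half turn about x gives the same grasp; the last joint's range is limited). The gripper opens to 87 mm and grips with 3 to 60 N. Pads are 19 mm wide; open, the fingers measure 117 mm over their backs; the gripper's body (75 mm by 190 mm) begins 51 mm behind the grasp point.
Start: joints at [1.157, 0.527, 1.433, -0, 1.181, -0.178], TCP at [0.145, 0.608, 0.248] pointing down, gripper open.
Joint ranges: [-3.08, 3.08], [-0.75, 2.2], [0.22, 2.44], [-1.43, 4.57], [0, 2.65], [-2.85, 2.85]. Speed limits (rad/s): [2.79, 2.79, 3.14, 3.14, 3.14, 3.14].

INTERFACE

Orientations are given as a unit quaternion [x, y, z, w].
In Python, from rig import robot gives the robot as it stands. The module is installed in compiled form; this text tells all that it offers.
- The arm moves only by the tool move_arm, never from a script. Its argument "commands" is a list of rows, each a list of 5 numbers: the gripper's target within -1 to 1 (shut at 1, half-way at 0, fully open at -1), then the shift along the tool's x, y, z in mm, then the turn about the tool's x in degrees. A call has 1 to 8 rows; each row is the pose to reach, as a shift and turn from the pose commanded when the call began, along the tool's axes at that moment; what a row does not reach only later rows make up. A row lasts 1/12 s, in which the tool goes at most 41.7 mm and 7.16 degrees, less where a joint would pass 70% of its speed; a pose out of reach is approached as far as the arm can. A call with a gripper value outside its range is refused whole. The fingers move at their own pace and stop on an object; "newtons" is the grip in N (left out, the last holds). Time passes only in rows, so rows that repeat a pose let the fingers close. It gives the time, the measured TCP pose, the force and the opening at its end, in the units of the state.
- robot.get_obs(): the state, without advancing time (a new reading comes with each control period).
- robot.camera(name): name is "scene" or "top" or "wrist"; returns a dict with "image" (400x640x3 uint8, red, green, blue), "fx", "fy", "cx", "cy" (pixels), "xyz" and "rotation" of the camera in the world; the wrist camera has in their place "tool_from_camera" (4x4, takes a point from camera to tool coordinates, whose origin is the TCP and whose axes are the tool frame's). Camera axes: x right, y down, z forward; pixel columns grow to the right and rows downward; lengths in m; the calibration is good to about 2 mm. A picture is of the moment at which its call begins: read the wrist's pose just before it. There is no depth.
- robot.hand_in(): hands the job in, once; it reports no verdict.
Trained networks look in a picture, given as the dict that the camera call returned (one of the last four; its "shot" number tells which), for a name from the list of things; names that differ only in an ending like _2 or _b are one class to them, and where a whole thing is asked for, a point or a joint stands for the part that bears it (a point fixed in the world has none). Each returns a list of dicts, best first, with "p" (0 to 1); they miss things now and then, are a little off and sometimes report something else, mostly with a low value. They report only what shows in the picture. A call takes as long as a camera call. They do not tell look-alikes from the thing itself.
- robot.regions_of(picture, name): "pixels" (400x640 bool, what is visible of it) and "bbox" ([left, top, right, bottom] in pixels, round what is visible of it).
The state is a dict: "time": time; "q": joint angles; "joint_velocities": joint speeds; "joint_torque": joint torques, N m; "position": TCP position; "tool_rot": TCP orientation; "ft_force": force on the tool from outside, world axes, zero at the start; "moment": the same for the moment, N m; "grip_width": finger opening in m.
Only numpy, scipy, OpenCV 4.12 (cv2) and the standard library are available. Lean on these libraries where they do the work, as an engineer would, in place of code of your own. Each camera call takes 0.05 s, during which the arm holds its last target.

## Working session

There is one attempt and no reset: what is moved stays moved. The work goes in short steps, Python scripts to look and compute and a tool call to move; the robot and the scene stay as the last step left them, time stands still between calls to the robot, and variables do not carry over. Pictures are saved under pics/ and viewed, and the job is handed in when it is done.

Besides the shell and the picture viewer there is one more tool, called after "Request:" by a JSON object that holds its "method" and its "body", one argument or row to a line. move_arm: Moves the arm, as the interface text tells. Its arguments: {"type":"object","properties":{"commands":{"type":"array","items":{"type":"array","items":{"type":"number"}}},"newtons":{"type":"number"}},"required":["commands"]}

```bash
mkdir -p pics; cat > h.py <<'E'
import numpy as np,cv2
from rig import robot
from scipy.spatial.transform import Rotation as R
def save(c,n,crop=None,k=1):
    im=c["image"][:,:,::-1]
    if crop: l,t,r,b=crop; im=im[t:b,l:r]
    cv2.imwrite("pics/"+n+".png",cv2.resize(im,None,fx=k,fy=k,interpolation=cv2.INTER_CUBIC))
def cam(n):
    o=robot.get_obs(); c=robot.camera(n)
    if n=="wrist":
        T=np.eye(4);T[:3,:3]=R.from_quat(o["tool_rot"]).as_matrix();T[:3,3]=o["position"]
        M=T@np.array(c["tool_from_camera"]); c["R"]=M[:3,:3];c["X"]=M[:3,3]
    else:
        c["R"]=np.array(c["rotation"]);c["X"]=np.array(c["xyz"])
        if c["R"].shape!=(3,3): c["R"]=R.from_quat(c["R"].ravel()).as_matrix()
    return c
def ray(c,u,v): 
    d=c["R"]@np.array([(u-c["cx"])/c["fx"],(v-c["cy"])/c["fy"],1]); return d
def at_z(c,u,v,z):
    d=ray(c,u,v); return c["X"]+d*(z-c["X"][2])/d[2]
def proj(c,p):
    q=c["R"].T@(np.array(p)-c["X"]); return np.array([c["fx"]*q[0]/q[2]+c["cx"],c["fy"]*q[1]/q[2]+c["cy"]])
def tri(c1,p1,c2,p2):
    A=[];b=[]
    for c,p in((c1,p1),(c2,p2)):
        d=ray(c,*p);d/=np.linalg.norm(d);P=np.eye(3)-np.outer(d,d);A.append(P);b.append(P@c["X"])
    return np.linalg.lstsq(np.vstack(A),np.hstack(b),rcond=None)[0]
E
python3 - <<'E'
from h import *
for n in("scene","top","wrist"):
    c=cam(n); save(c,n+"0"); print(n,c["X"],c["fx"],c["cx"],c["cy"],c["R"].round(3).tolist())
    if n!="wrist":
        for t in["analyser","cover","spatula","case","case_lid","brown_bottle","white_jar","weigh_dish","drum_can","slide_box","carton"]:
            print(t,[(round(r["p"],2),r["bbox"]) for r in robot.regions_of(c,t)][:3])
print(robot.get_obs())
E
```

```text
scene [ 1.2239963  -0.81055278  1.24169007] 520.0344088041736 319.7591235209096 209.09057356630282 [[0.748, 0.481, -0.457], [0.663, -0.534, 0.524], [0.008, -0.695, -0.719]]
analyser [(0.77, [360.1, 143.3, 440.1, 232.3])]
cover [(0.78, [368.0, 142.3, 408.7, 157.5])]
spatula [(0.73, [292.6, 316.6, 342.4, 329.0]), (0.46, [196.7, 253.9, 205.6, 284.4])]
case [(0.7, [214.5, 237.8, 314.0, 336.5])]
case_lid [(0.63, [255.0, 238.2, 310.6, 326.2])]
brown_bottle [(0.82, [325.7, 222.1, 341.6, 255.2]), (0.37, [370.0, 144.3, 406.9, 158.2])]
white_jar [(0.93, [371.7, 259.2, 391.9, 289.3]), (0.51, [216.5, 239.3, 312.9, 332.7])]
weigh_dish [(0.54, [293.5, 216.8, 313.3, 233.2])]
drum_can []
slide_box [(0.79, [168.6, 312.4, 216.5, 357.2])]
carton [(0.26, [237.3, 261.5, 275.6, 312.5])]
top [0.36020953 0.00532145 1.25662578] 391.86832548474973 321.20572844469774 204.26839573430945 [[-0.001, -0.989, 0.15], [-1.0, 0.002, 0.005], [-0.005, -0.15, -0.989]]
analyser [(0.97, [193.2, 135.3, 270.3, 221.7])]
cover [(0.91, [199.9, 177.1, 239.7, 216.2]), (0.66, [381.4, 206.8, 435.8, 228.1]), (0.39, [315.5, 129.5, 335
[... 720 characters left out ...]
8, -0.969]]
{'time': 1.25, 'q': array([ 1.15751304e+00,  5.27477846e-01,  1.43270236e+00,  2.98048455e-05,
        1.18138738e+00, -1.78496949e-01]), 'joint_velocities': array([-2.39372831e-04, -1.11113347e-03, -1.59623242e-03,  8.41629985e-05,
       -8.77500397e-04,  7.95663266e-04]), 'joint_torque': array([-4.52868799e-04, -4.40033770e+01, -1.76975620e+01,  6.33178535e-02,
        5.04655216e-02, -1.69200526e-06]), 'position': array([0.14535137, 0.60784463, 0.24756127]), 'tool_rot': array([ 0.08283427,  0.70224627, -0.08281163,  0.70223279]), 'ft_force': array([-0.15953601, -0.01614481, -0.8566706 ]), 'moment': array([0.02100727, 0.03526624, 0.01810737]), 'grip_width': 0.0868926189431492}
```

View pics/scene0.png

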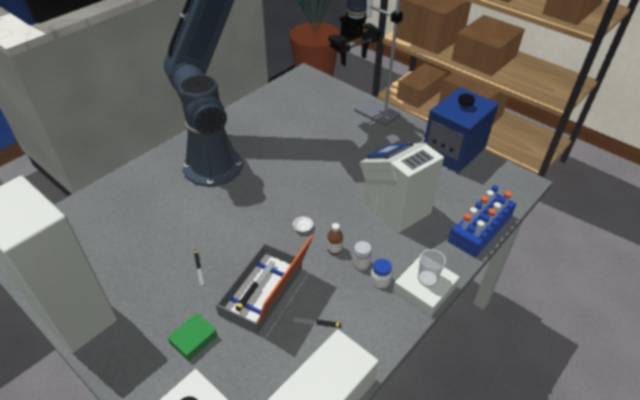

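View pics/top0.png

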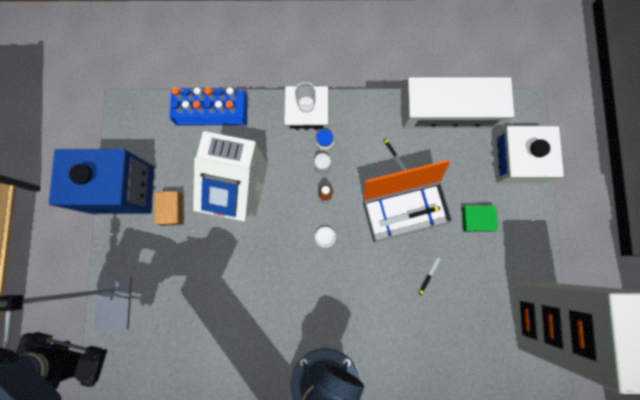

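View pics/wrist0.png

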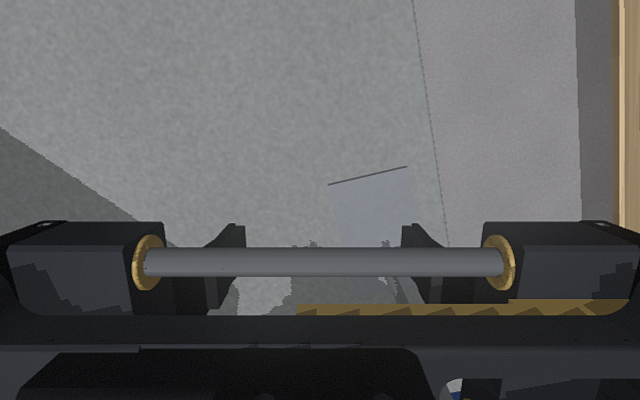

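```bash
cat >> h.py <<'E'
def show():
    o=robot.get_obs();M=R.from_quat(o["tool_rot"]).as_matrix()
    print("t",round(o["time"],2),"pos",o["position"].round(4),"ydir",M[:,1].round(3),"zdir",M[:,2].round(3),"xdir",M[:,0].round(3),"F",o["ft_force"].round(2),"M",o["moment"].round(2),"w",round(o["grip_width"],4),"q",o["q"].round(3));return o,M
def to(p,yd=None):
    "tool shift (mm) to get TCP to p; turn (deg) so that tool y -> yd"
    o=robot.get_obs();M=R.from_quat(o["tool_rot"]).as_matrix()
    s=M.T@(np.array(p)-o["position"])*1000
    t=None
    if yd is not None:
        v=M.T@np.array([yd[0],yd[1],0.]);t=np.degrees(np.arctan2(v[2],v[1]))
    print("shift",s.round(1),"turn",None if t is None else round(t,1))
E
python3 - <<'E'
from h import *
show()
c=cam("top")
for n,u,v,z in(("case c",408,212,0.02),("an",228,175,0.1),("tip?",380,221,.022),("tail",440,207,.03),("caseFL",374,240,.05),("caseFR",450,221,.05),("caseBL",365,201,.05),("lip L",200,214,.16),("lip R",236,217,.16),("s2",398,160,0),("s3",428,278,0)):
    print(n,at_z(c,u,v,z).round(3))
save(c,"topcase",(340,120,500,310),4)
to((.5,.3,.35))
E
```

```text
t 1.25 pos [0.1454 0.6078 0.2476] ydir [0.233 0.973 0.   ] zdir [ 0.973 -0.233 -0.   ] xdir [-0.  0. -1.] F [-0.16 -0.02 -0.86] M [0.02 0.04 0.02] w 0.0869 q [ 1.158  0.527  1.433  0.     1.181 -0.178]
case c [ 0.523 -0.265  0.02 ]
an [0.626 0.292 0.1  ]
tip? [ 0.494 -0.175  0.022]
tail [ 0.537 -0.364  0.03 ]
caseFL [ 0.432 -0.151  0.05 ]
caseFR [ 0.49  -0.387  0.05 ]
caseBL [ 0.553 -0.126  0.05 ]
lip L [0.499 0.353 0.16 ]
lip R [0.491 0.251 0.16 ]
s2 [ 0.698 -0.242  0.   ]
s3 [ 0.315 -0.325  0.   ]
shift [-102.5 -216.9  416.5] turn None
```

View pics/topcase.png

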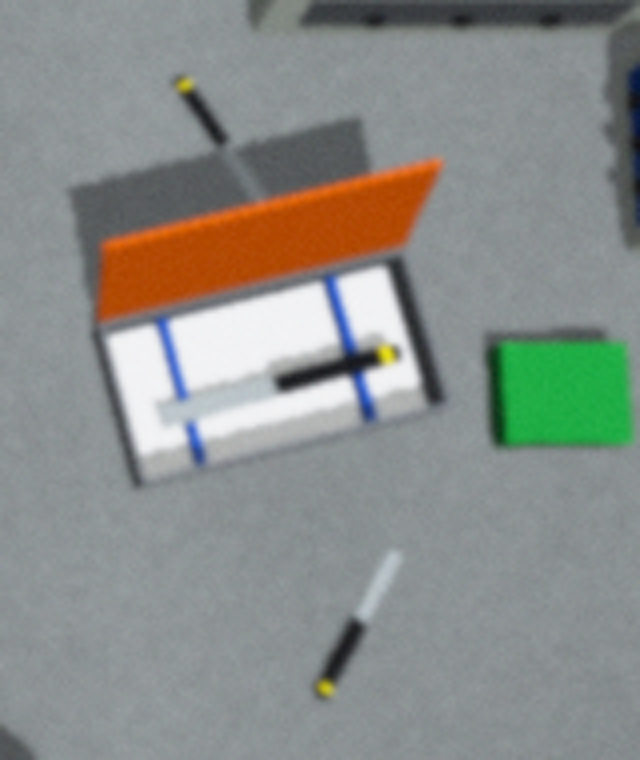

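```bash
python3 - <<'E'
from h import *
to((.45,.35,.42),(.972,.235))
E
```

```text
shift [-172.4 -179.9  356.3] turn 63.0
```

Request:
{"method": "move_arm", "body": {
  "commands": [
    [-1,-172,-180,356,0],
    [-1,-172,-180,356,0],
    [-1,-172,-180,356,0],
    [-1,-172,-180,356,0],
    [-1,-172,-180,356,0],
    [-1,-172,-180,356,0],
    [-1,-172,-180,356,0],
    [-1,-172,-180,356,0]
  ]
}}

```text
time: 1.97
position: [0.3799, 0.4085, 0.3806]
tool_rot: [0.083, 0.702, -0.083, 0.702]
ft_force: [0.6, 0.9, 0.2]
grip_width: 0.087
```

```bash
python3 - <<'E'
from h import *
show()
to((.5,.1,.40),(.972,.235))
E
```

```text
t 1.97 pos [0.3799 0.4085 0.3806] ydir [0.233 0.973 0.   ] zdir [ 0.973 -0.233  0.   ] xdir [ 0.  0. -1.] F [0.56 0.94 0.15] M [ 0.02 -0.03 -0.03] w 0.087 q [ 0.621  0.307  1.421  0.     1.414 -0.715]
shift [ -19.5 -272.1  188.5] turn 63.0
```

Request:
{"method": "move_arm", "body": {
  "commands": [
    [-1,-20,-272,188,63],
    [-1,-20,-272,188,63],
    [-1,-20,-272,188,63],
    [-1,-20,-272,188,63],
    [-1,-20,-272,188,63],
    [-1,-20,-272,188,63],
    [-1,-20,-272,188,63],
    [-1,-20,-272,188,63]
  ]
}}

```text
time: 2.63
position: [0.4988, 0.0995, 0.4]
tool_rot: [0.411, 0.575, -0.411, 0.575]
ft_force: [0.8, 0.3, -0.9]
grip_width: 0.0873
```

```bash
python3 - <<'E'
from h import *
show()
to((.53,-.326,.36),(.972,.235))
E
```

```text
t 2.63 pos [0.4988 0.0995 0.4   ] ydir [0.946 0.323 0.001] zdir [ 0.323 -0.946  0.   ] xdir [ 0.001 -0.    -1.   ] F [ 0.8   0.35 -0.9 ] M [-0.06 -0.02 -0.01] w 0.0873 q [-0.023  0.213  1.499 -0.     1.428 -0.352]
shift [  40.  -108.2  412.7] turn 5.3
```

Request:
{"method": "move_arm", "body": {
  "commands": [
    [-1,40,-108,412,5.3],
    [-1,40,-108,412,5.3],
    [-1,40,-108,412,5.3],
    [-1,40,-108,412,5.3],
    [-1,40,-108,412,5.3],
    [-1,40,-108,412,5.3],
    [-1,40,-108,412,5.3],
    [-1,40,-108,412,5.3]
  ]
}}

```text
time: 3.3
position: [0.5246, -0.2312, 0.3683]
tool_rot: [0.436, 0.557, -0.436, 0.557]
ft_force: [0.8, 0.1, 0.5]
grip_width: 0.0871
```

Request:
{"method": "move_arm", "body": {
  "commands": [
    [-1,10,-25,95,0],
    [-1,10,-25,95,0],
    [-1,10,-25,95,0],
    [-1,10,-25,95,0]
  ]
}}

```text
time: 3.63
position: [0.5228, -0.3317, 0.3571]
tool_rot: [0.437, 0.556, -0.437, 0.556]
ft_force: [1.3, -0.3, 0.3]
grip_width: 0.0868
```

```bash
python3 - <<'E'
from h import *
show()
c=cam("wrist"); save(c,"w1")
for t in["spatula","case","case_lid"]:
    print(t,[(round(r["p"],2),r["bbox"]) for r in robot.regions_of(c,t)][:3])
np.save("w1.npy",c,allow_pickle=True)
E
```

```text
t 3.63 pos [ 0.5228 -0.3317  0.3571] ydir [ 0.972  0.236 -0.001] zdir [ 0.236 -0.972  0.   ] xdir [-0.001 -0.001 -1.   ] F [ 1.28 -0.33  0.32] M [-0.07  0.02 -0.  ] w 0.0868 q [-7.450e-01  4.200e-01  1.306e+00 -1.000e-03  1.415e+00 -9.830e-01]
spatula [(0.9, [160.1, 96.4, 235.0, 161.6]), (0.71, [317.1, 46.3, 332.5, 185.4]), (0.68, [442.5, 111.2, 503.5, 138.7])]
case [(0.98, [285.5, 0.0, 455.2, 232.0]), (0.15, [382.7, 0.0, 452.3, 233.2])]
case_lid [(0.58, [384.8, 0.0, 454.3, 233.5])]
```

View pics/w1.png

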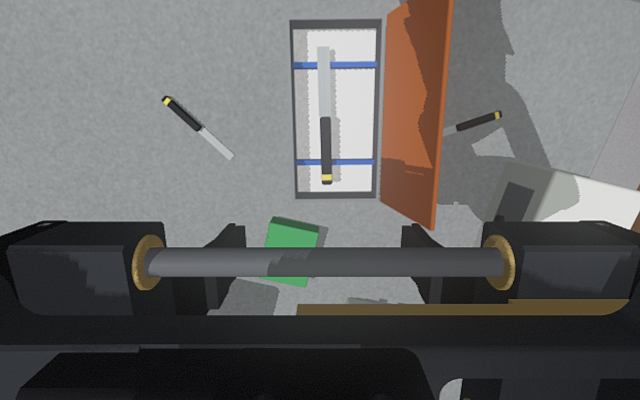

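```bash
python3 - <<'E'
from h import *
c=np.load("w1.npy",allow_pickle=True).item(); save(c,"w1c",(270,0,470,240),3)
E
```

```text
(no output)
```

View pics/w1c.png

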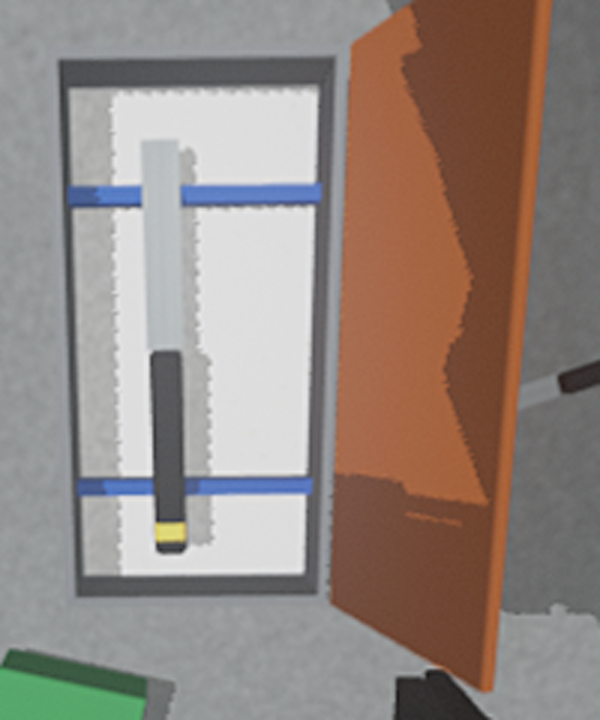

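```bash
cat > m1.py <<'E'
from h import *
c=np.load("w1.npy",allow_pickle=True).item()
f=lambda u,v,z:at_z(c,270+u/3,v/3,z)
A=f(60,60,.05);B=f(336,57,.05);C=f(78,596,.05);D=f(318,594,.05)
cen=(A+B+C+D)/4
print(A,B,C,D,"cen",cen.round(4), [np.linalg.norm(p).round(4) for p in(A-B,C-D,A-C,B-D)])
y=(A-C)+(B-D);y/=np.linalg.norm(y);x=(B-A)+(D-C);x/=np.linalg.norm(x)
ya=np.degrees([np.arctan2(-y[0],y[1]),np.arctan2(x[1],x[0])]);print("yaw",ya)
th=np.radians((2*ya[0]+ya[1])/3);ex=np.array([np.cos(th),np.sin(th),0]);ey=np.array([-np.sin(th),np.cos(th),0])
loc=lambda p:np.array([(p-cen)@ex,(p-cen)@ey,p[2]]).round(4)
tip=f(160,140,.0235);tail=f(171,553,.039)
d=tip-tail;print("spat",tip,tail,np.hypot(d[0],d[1]),"local",loc(tip),loc(tail),"yaw",np.degrees(np.arctan2(-d[0],d[1])))
for n,p in(("bar+",(75,195)),("bar-",(80,487))):print(n,loc(f(*p,.021)))
for n,p in(("h+",(352,45)),("h-",(332,602))):print(n,loc(f(*p,.05)))
# lid free edge corner at local y=-125: intersect ray with that plane
for p in((488,690),(490,688),(497,688)):
    dd=ray(c,270+p[0]/3,p[1]/3); X=c["X"]; t=((-.125)-(X-cen)@ey)/(dd@ey); P=X+t*dd; l=loc(P); print("lid corner",l,"ang",np.arctan2(l[2]-.05,-(l[0]-.065)))
E
python3 m1.py
```

```text
[ 0.43485547 -0.1583834   0.05      ] [ 0.55025618 -0.12916932  0.05      ] [ 0.49391795 -0.39031799  0.05      ] [ 0.60924297 -0.36112994  0.05      ] cen [ 0.5221 -0.2598  0.05  ] [np.float64(0.119), np.float64(0.119), np.float64(0.2393), np.float64(0.2393)]
yaw [14.27725184 14.20456005]
spat [ 0.48300388 -0.1737991   0.0235    ] [ 0.53418846 -0.36050023  0.039     ] 0.1935902103676971 local [-0.0167  0.0929  0.0235] [-0.0131 -0.1006  0.039 ] yaw 15.331097180315448
bar+ [-0.0573  0.0699  0.021 ]
bar- [-0.0593 -0.0695  0.021 ]
h+ [0.0662 0.1242 0.05  ]
h- [ 0.0666 -0.1239  0.05  ]
lid corner [ 0.1027 -0.125   0.1714] ang 1.8718979130018272
lid corner [ 0.1041 -0.125   0.1693] ang 1.8875091404339819
lid corner [ 0.1067 -0.125   0.1694] ang 1.9067994794293874
```

```bash
cat >> h.py <<'E'
CEN=np.array([.5221,-.2598,0]);TH=np.radians(14.25)
EX=np.array([np.cos(TH),np.sin(TH),0]);EY=np.array([-np.sin(TH),np.cos(TH),0])
def W(x,y,z): return CEN+EX*x+EY*y+np.array([0,0,z])
def L(p): p=np.array(p); return np.array([(p-CEN)@EX,(p-CEN)@EY,p[2]]).round(4)
E
python3 - <<'E'
from h import *
show(); to(W(-.03,-.006,.12),EX[:2])
E
```

```text
t 3.83 pos [ 0.5236 -0.3257  0.3586] ydir [0.97  0.242 0.   ] zdir [ 0.242 -0.97  -0.001] xdir [-0.     0.001 -1.   ] F [ 0.23 -0.22  0.71] M [-0.07  0.03 -0.02] w 0.087 q [-7.380e-01  4.150e-01  1.310e+00  1.000e-03  1.417e+00 -9.830e-01]
shift [238.6 -15.5 -58. ] turn -0.2
```

```bash
python3 - <<'E'
from h import *
show()
c=cam("wrist"); np.save("w2.npy",c,allow_pickle=True)
im=c["image"].copy()
for x,y,z in((-.06,-.12,.05),(.06,-.12,.05),(.06,.12,.05),(-.06,.12,.05),(-.0167,.0929,.0235),(-.013,-.1006,.039),(.065,-.125,.05),(.065,.125,.05)):
    u=proj(c,W(x,y,z)); cv2.circle(im,tuple(int(round(a)) for a in u),1,(255,0,255),-1)
c["image"]=im; save(c,"w2c",(270,0,470,240),3)
E
```

```text
t 3.83 pos [ 0.5236 -0.3257  0.3586] ydir [0.97  0.242 0.   ] zdir [ 0.242 -0.97  -0.001] xdir [-0.     0.001 -1.   ] F [ 0.23 -0.22  0.71] M [-0.07  0.03 -0.02] w 0.087 q [-7.380e-01  4.150e-01  1.310e+00  1.000e-03  1.417e+00 -9.830e-01]
```

View pics/w2c.png

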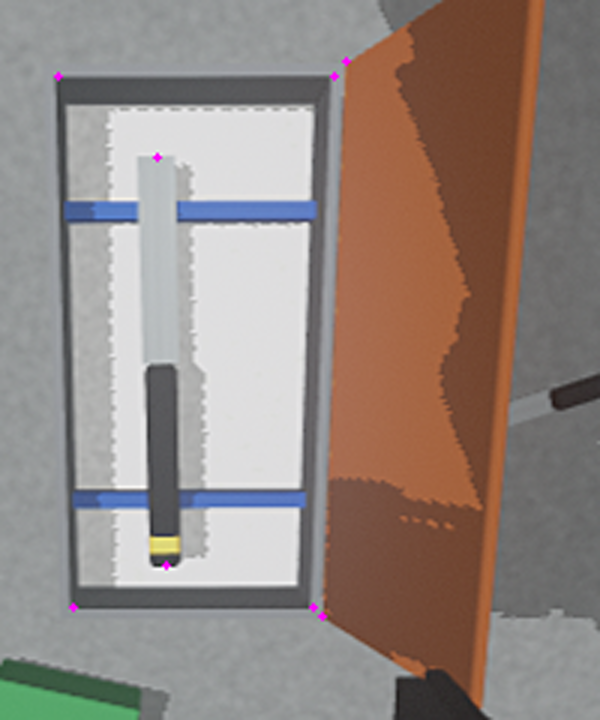

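Request:
{"method": "move_arm", "body": {
  "commands": [
    [-1,180,-15.5,-58,0],
    [-1,180,-15.5,-58,0],
    [-1,180,-15.5,-58,0],
    [-1,180,-15.5,-58,0],
    [-1,180,-15.5,-58,0],
    [-1,238,-15.5,-58,0],
    [-1,238,-15.5,-58,0],
    [-1,238,-15.5,-58,0]
  ]
}}

```text
time: 4.55
position: [0.4926, -0.2712, 0.1171]
tool_rot: [0.435, 0.561, -0.435, 0.555]
ft_force: [-0.5, -0.3, 0.4]
grip_width: 0.0876
```

Request:
{"method": "move_arm", "body": {
  "commands": [
    [-1,0,0,0,0],
    [-1,0,0,0,0]
  ]
}}

```text
time: 4.72
position: [0.4958, -0.2749, 0.122]
tool_rot: [0.435, 0.556, -0.435, 0.558]
ft_force: [0.5, -0.2, 0.5]
grip_width: 0.0872
```

```bash
python3 - <<'E'
from h import *
o,_=show(); print(L(o["position"])); to(W(-.03,-.006,.039),EX[:2])
c=cam("scene"); save(c,"s2",(190,210,350,350),5)
E
```

```text
t 4.72 pos [ 0.4958 -0.2749  0.122 ] ydir [0.97  0.242 0.002] zdir [ 0.242 -0.97   0.003] xdir [ 0.003 -0.002 -1.   ] F [ 0.52 -0.2   0.5 ] M [-0.1  -0.01 -0.  ] w 0.0872 q [-0.703  0.624  1.689  0.     0.825 -0.948]
[-0.0292 -0.0082  0.122 ]
shift [83.  -1.  -2.4] turn -0.2
```

View pics/s2.png

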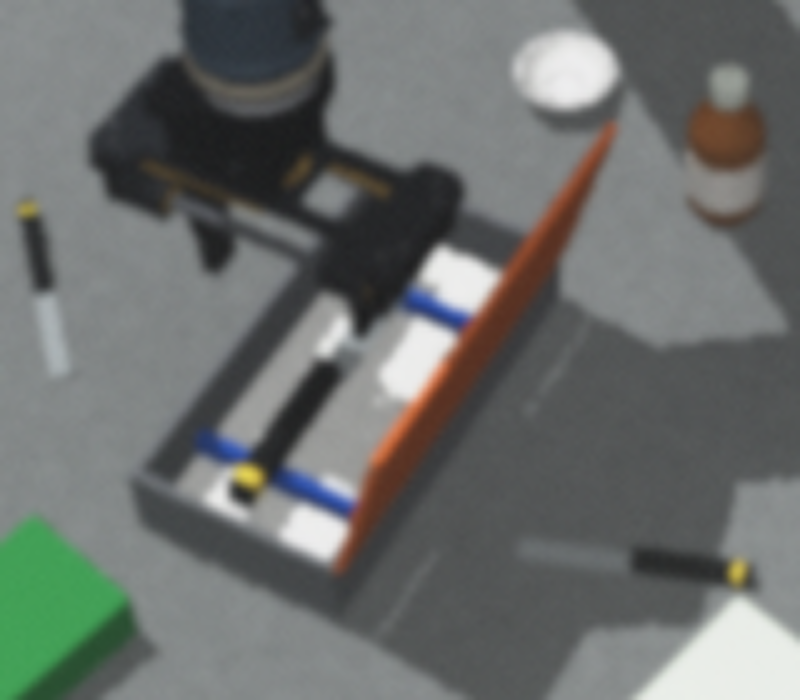

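Request:
{"method": "move_arm", "body": {
  "commands": [
    [-1,40,0,0,0],
    [-1,65,0,0,0],
    [-1,82,0,0,0],
    [-1,82,0,0,0],
    [-1,82,-15,0,0],
    [-1,82,-21,0,0],
    [-1,82,-27,0,0],
    [-1,82,-32,0,0]
  ]
}}

```text
time: 5.43
position: [0.4641, -0.2835, 0.04]
tool_rot: [0.436, 0.556, -0.436, 0.558]
ft_force: [1.4, 0.9, 1.0]
grip_width: 0.0871
```

```bash
python3 - <<'E'
from h import *
o,_=show(); print(L(o["position"]))
c=cam("wrist"); save(c,"w3")
c=cam("top"); save(c,"t3",(350,150,460,250),6)
E
```

```text
t 5.43 pos [ 0.4641 -0.2835  0.04  ] ydir [0.971 0.241 0.002] zdir [ 0.241 -0.971  0.003] xdir [ 0.003 -0.002 -1.   ] F [1.4  0.93 1.02] M [-0.02 -0.14 -0.02] w 0.0871 q [-0.754  0.745  1.782  0.     0.611 -0.997]
[-0.0621 -0.0087  0.04  ]
```

View pics/w3.png

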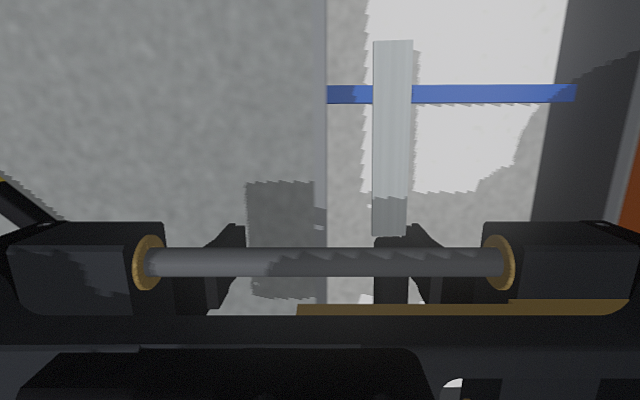

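```bash
python3 - <<'E'
from h import *
o,_=show(); print(L(o["position"]))
c=cam("wrist")
for u,v in((374,42),(412,40),(372,235),(406,236),(327,60)): print(u,v,L(at_z(c,u,v,.0235 if u>330 else .05)))
print(robot.regions_of(c,"spatula")[0]["bbox"])
to(W(-.027,-.022,.12))
E
```

```text
t 5.53 pos [ 0.4633 -0.2832  0.0395] ydir [0.971 0.24  0.001] zdir [ 0.24  -0.971  0.001] xdir [ 0.001 -0.001 -1.   ] F [-0.16 -0.43 -0.17] M [-0.09  0.03  0.  ] w 0.0872 q [-0.754  0.746  1.783 -0.     0.611 -0.997]
[-0.0627 -0.0082  0.0395]
374 42 [-0.04    0.0922  0.0235]
412 40 [-0.0228  0.093   0.0235]
372 235 [-0.0378 -0.0014  0.0235]
406 236 [-0.0197 -0.002   0.0235]
327 60 [-0.0617  0.0804  0.05  ]
[0.0, 172.3, 55.2, 230.7]
shift [-80.9  35.4  13.9] turn None
```

View pics/t3.png

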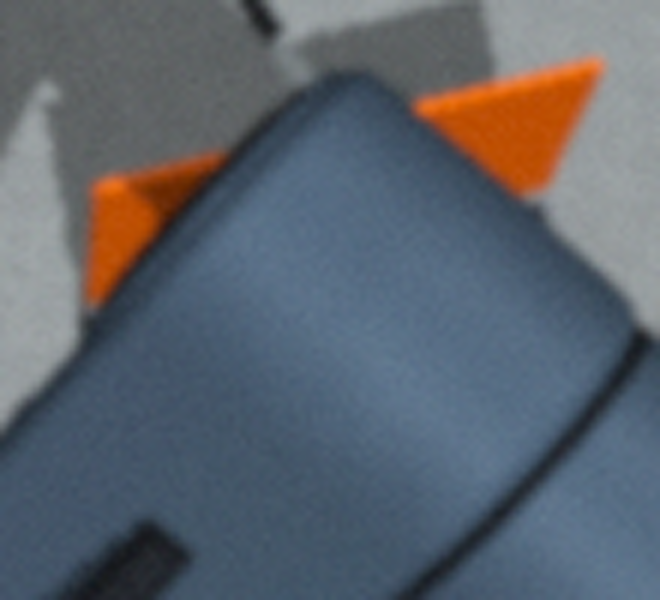

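Request:
{"method": "move_arm", "body": {
  "commands": [
    [-1,0,6,0,0],
    [-1,-40,6,0,0],
    [-1,-80,6,0,0],
    [0.4,-81,35,14,-1.5],
    [0.4,-81,35,14,-1.5],
    [0.4,-81,35,14,-1.5],
    [0.4,-81,35,14,-1.5],
    [0.4,-81,35,14,-1.5]
  ]
}}

```text
time: 6.3
position: [0.4997, -0.2865, 0.1183]
tool_rot: [0.428, 0.564, -0.428, 0.562]
ft_force: [0.2, -0.4, 0.1]
grip_width: 0.0611
```

Request:
{"method": "move_arm", "body": {
  "commands": [
    [0.4,0,0,0,0],
    [0.4,0,0,0,0],
    [0.4,0,0,0,0]
  ]
}}

```text
time: 6.55
position: [0.5002, -0.2874, 0.1188]
tool_rot: [0.428, 0.563, -0.428, 0.562]
ft_force: [-0.1, -0.0, 0.2]
grip_width: 0.0416
```

```bash
python3 - <<'E'
from h import *
o,_=show(); print(L(o["position"]))
c=cam("wrist"); save(c,"w4")
to(W(-.0283,-.022,.037))
E
```

```text
t 6.55 pos [ 0.5002 -0.2874  0.1188] ydir [ 0.964  0.266 -0.001] zdir [ 0.266 -0.964 -0.001] xdir [-0.001  0.001 -1.   ] F [-0.08 -0.04  0.15] M [-0.06 -0.   -0.  ] w 0.0416 q [-0.715  0.64   1.662 -0.     0.841 -0.984]
[-0.0281 -0.0214  0.1188]
shift [82.  -0.3  0.5] turn None
```

View pics/w4.png

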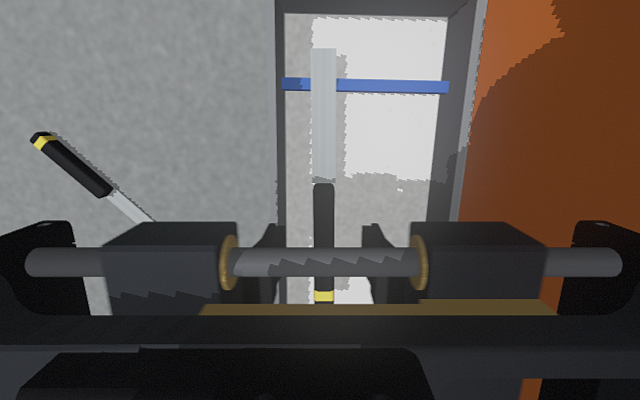

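Request:
{"method": "move_arm", "body": {
  "commands": [
    [0.4,0,0,0,0],
    [0.4,0,0,0,0],
    [0.4,25,0,0,0],
    [0.4,45,0,0,0],
    [0.4,65,0,0,0],
    [0.4,82,0,0,0],
    [0.4,82,0,0,0],
    [0.4,82,0,0,0]
  ]
}}

```text
time: 7.27
position: [0.5003, -0.2873, 0.0367]
tool_rot: [0.428, 0.563, -0.428, 0.562]
ft_force: [-0.7, 0.0, 0.6]
grip_width: 0.0259
```

```bash
python3 - <<'E'
from h import *
o,_=show(); print(L(o["position"]))
c=cam("wrist"); save(c,"w5")
E
```

```text
t 7.27 pos [ 0.5003 -0.2873  0.0367] ydir [ 0.964  0.266 -0.001] zdir [ 0.266 -0.964 -0.002] xdir [-0.002  0.001 -1.   ] F [-0.7   0.04  0.64] M [-0.06  0.03  0.01] w 0.0259 q [-0.715  0.775  1.693  0.     0.676 -0.985]
[-0.0279 -0.0213  0.0367]
```

View pics/w5.png

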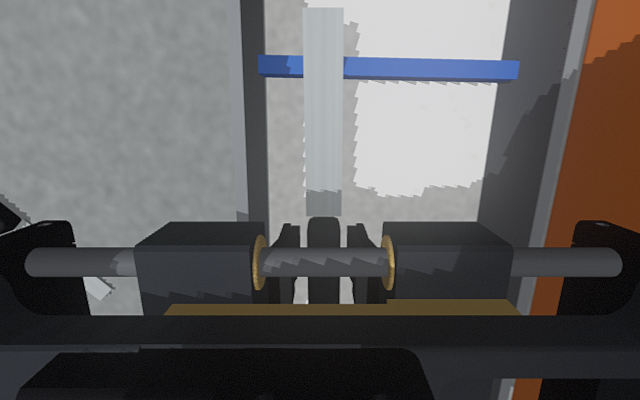

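Request:
{"method": "move_arm", "body": {
  "commands": [
    [1,0,0,0,0],
    [1,0,0,0,0],
    [1,0,0,0,0],
    [1,0,0,0,0],
    [1,0,0,0,0]
  ],
  "newtons": 60
}}

```text
time: 7.73
position: [0.5014, -0.2882, 0.0386]
tool_rot: [0.428, 0.562, -0.428, 0.564]
ft_force: [-0.6, -0.3, 6.2]
grip_width: 0.0155
```

Request:
{"method": "move_arm", "body": {
  "commands": [
    [1,-8,0,0,0],
    [1,-20,0,0,0],
    [1,-35,0,0,0],
    [1,-60,0,0,0],
    [1,-100,0,0,0],
    [1,-140,0,0,0],
    [1,-160,0,0,0],
    [1,-160,0,0,0]
  ]
}}

```text
time: 8.4
position: [0.5033, -0.2896, 0.2038]
tool_rot: [0.428, 0.558, -0.428, 0.567]
ft_force: [0.6, 0.3, -1.3]
grip_width: 0.0155
```

```bash
python3 - <<'E'
from h import *
o,_=show(); print(L(o["position"]))
c=cam("wrist"); save(c,"w6");np.save("w6.npy",c,allow_pickle=True)
E
```

```text
t 8.4 pos [ 0.5033 -0.2896  0.2038] ydir [0.964 0.267 0.007] zdir [ 0.267 -0.964  0.01 ] xdir [ 0.009 -0.008 -1.   ] F [ 0.56  0.27 -1.27] M [-0.13 -0.03  0.03] w 0.0155 q [-0.715  0.518  1.599  0.     1.013 -0.984]
[-0.0255 -0.0243  0.2038]
```

View pics/w6.png

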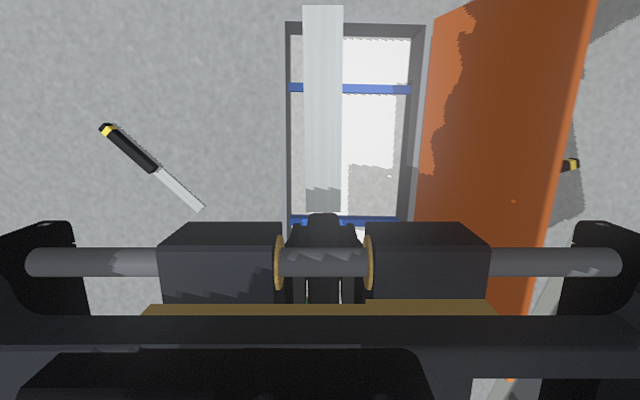

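```bash
python3 - <<'E'
from h import *
o,_=show(); to((.45,.0,.38),(-.078,-.997))
E
```

```text
t 8.45 pos [ 0.502  -0.2886  0.2009] ydir [0.964 0.267 0.004] zdir [ 0.266 -0.964  0.006] xdir [ 0.005 -0.005 -1.   ] F [ 0.38 -0.14 -0.69] M [-0.09  0.08  0.02] w 0.0156 q [-0.715  0.521  1.602  0.     1.011 -0.984]
shift [-180.7   27.5 -291. ] turn 109.9
```

Request:
{"method": "move_arm", "body": {
  "commands": [
    [1,-41,0,0,0],
    [1,-82,0,0,0],
    [1,-120,0,-10,5],
    [1,-150,5,-40,12],
    [1,-175,10,-78,19],
    [1,-180,16,-116,26],
    [1,-180,20,-155,33],
    [1,-180,20,-195,40]
  ]
}}

```text
time: 9.12
position: [0.4676, -0.0933, 0.3765]
tool_rot: [-0.596, -0.382, 0.596, -0.381]
ft_force: [0.9, 0.4, -0.6]
grip_width: 0.0155
```

```bash
python3 - <<'E'
from h import *
o,_=show(); to((.42,.1,.38),(-.078,-.997));to((.365,.302,.33),(-.078,-.997))
E
```

```text
t 9.12 pos [ 0.4676 -0.0933  0.3765] ydir [ 0.908 -0.419 -0.002] zdir [-0.419 -0.908 -0.001] xdir [-0.001  0.001 -1.   ] F [ 0.85  0.4  -0.65] M [-0.05  0.07 -0.04] w 0.0155 q [-4.320e-01  1.810e-01  1.606e+00  1.000e-03  1.356e+00 -0.000e+00]
shift [  -3.2 -124.2 -155.6] turn 69.7
shift [  47.2 -258.7 -315.9] turn 69.7
```

Request:
{"method": "move_arm", "body": {
  "commands": [
    [1,-3,-31,-24,7],
    [1,-3,-62,-58,14],
    [1,-3,-93,-98,21],
    [1,-3,-124,-130,28],
    [1,-3,-145,-165,35],
    [1,-3,-165,-200,42],
    [1,-3,-185,-230,49],
    [1,-3,-205,-255,56]
  ]
}}

```text
time: 9.78
position: [0.3943, 0.1804, 0.3788]
tool_rot: [-0.699, -0.099, 0.701, -0.099]
ft_force: [0.7, 0.1, -0.6]
grip_width: 0.0156
```

```bash
python3 - <<'E'
from h import *
o,_=show(); to((.365,.302,.33),(-.078,-.997))
E
```

```text
t 9.78 pos [0.3943 0.1804 0.3788] ydir [ 0.278 -0.961 -0.   ] zdir [-0.961 -0.278  0.004] xdir [-0.004 -0.001 -1.   ] F [ 0.71  0.12 -0.58] M [-0.11  0.12 -0.03] w 0.0156 q [ 0.17   0.11   1.688 -0.     1.347  1.459]
shift [  48.8 -125.    -5.8] turn 20.6
```

Request:
{"method": "move_arm", "body": {
  "commands": [
    [1,0,-41,-2,7],
    [1,15,-80,-4,14],
    [1,30,-110,-6,14],
    [1,48,-120,-6,14],
    [1,48,-120,-6,14],
    [1,48,-120,-6,14],
    [1,48,-120,-6,14]
  ]
}}

```text
time: 10.37
position: [0.3677, 0.2951, 0.3319]
tool_rot: [-0.706, -0.015, 0.707, -0.016]
ft_force: [-0.2, -0.4, -0.5]
grip_width: 0.0159
```

```bash
python3 - <<'E'
from h import *
o,_=show(); to((.365,.302,.33),(-.078,-.997))
c=cam("wrist"); save(c,"w7");np.save("w7.npy",c,allow_pickle=True)
print([(r["p"],r["bbox"]) for r in robot.regions_of(c,"cover")][:2])
E
```

```text
t 10.37 pos [0.3677 0.2951 0.3319] ydir [ 0.043 -0.999  0.001] zdir [-0.999 -0.043  0.001] xdir [-0.001 -0.001 -1.   ] F [-0.19 -0.43 -0.51] M [-0.03  0.17 -0.05] w 0.0159 q [ 4.390e-01  2.160e-01  1.689e+00 -1.000e-03  1.239e+00  1.967e+00]
shift [ 1.9 -7.   2.4] turn 6.9
[(0.9, [267.2, 4.0, 396.5, 60.8])]
```

View pics/w7.png

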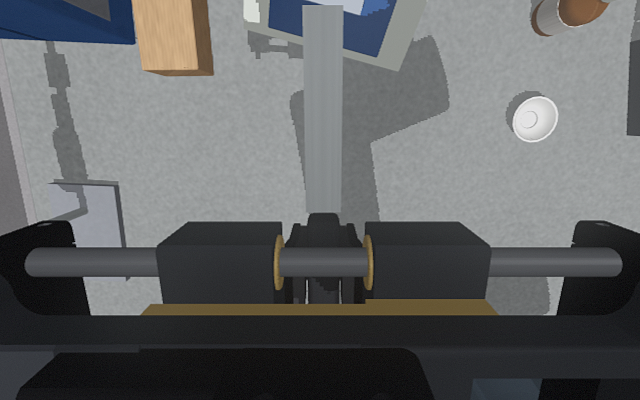

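```bash
python3 - <<'E'
from h import *
c=np.load("w7.npy",allow_pickle=True).item(); save(c,"w7c",(225,0,455,120),3.4)
t=cam("top"); save(t,"t7",(180,120,290,230),6);np.save("t7.npy",t,allow_pickle=True)
t=cam("scene"); save(t,"s7",(350,120,460,240),5);np.save("s7.npy",t,allow_pickle=True)
E
```

```text
(no output)
```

View pics/w7c.png

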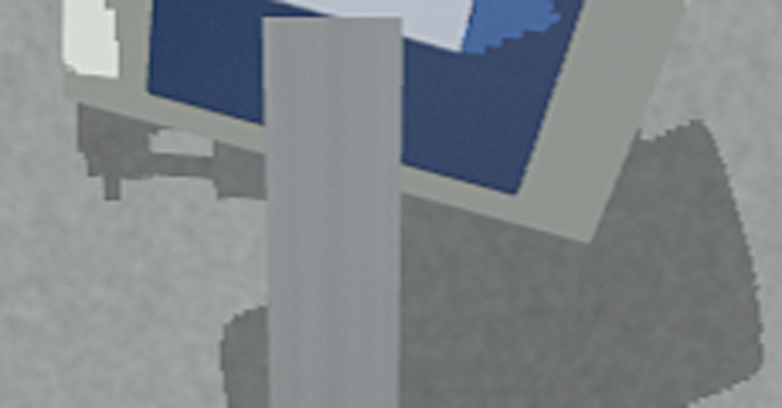

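View pics/t7.png

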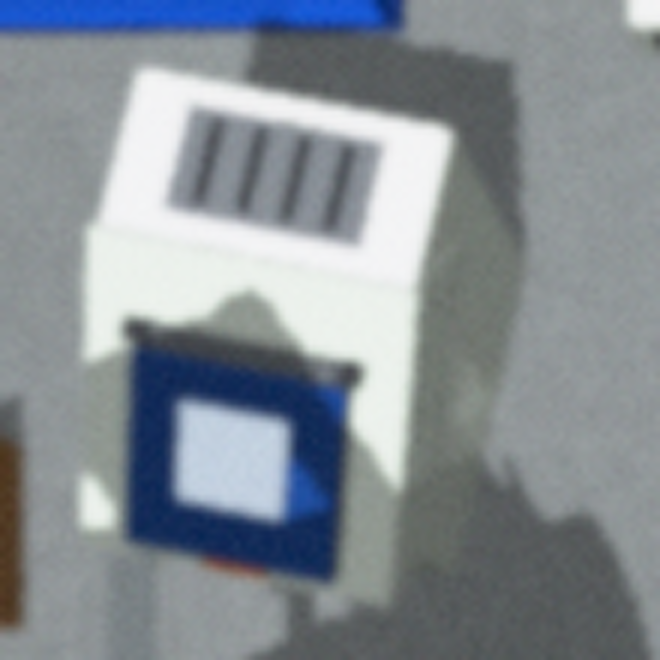

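View pics/s7.png

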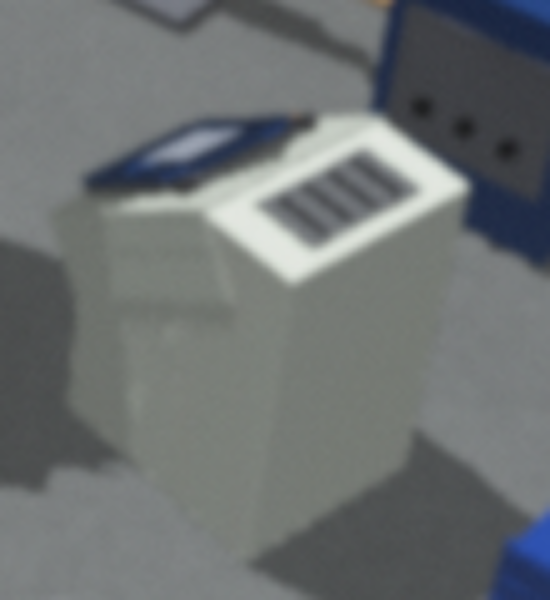

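```bash
cat > m2.py <<'E'
from h import *
c=np.load("w7.npy",allow_pickle=True).item()
f=lambda u,v,z:at_z(c,225+u/3.4,v/3.4,z)
a=f(64,97,.153);b=f(590,242,.153);d=a-b
print(a,b,"len",np.linalg.norm(d),"yaw",np.degrees(np.arctan2(-d[0],d[1])))
m=(a+b)/2
a2=f(148,93,.1701);b2=f(517,195,.1701);d2=a2-b2
print(a2,b2,"len",np.linalg.norm(d2),"yaw",np.degrees(np.arctan2(-d2[0],d2[1])))
m2=(a2+b2)/2
for th in [np.arctan2(-(d+d2)[0],(d+d2)[1])]:
    ex=np.array([np.cos(th),np.sin(th),0]);
    print("origin from deck",m+.060*ex,"from cover",m2+ex*(.0539+.0034))
    # cover top edge local: lip (-53.9,165.2)+6*( -sin35, cos35)=(-57.3,170.1)
t=np.load("t7.npy",allow_pickle=True).item()
g=lambda u,v,z:at_z(t,180+u/6,120+v/6,z)
a3=g(128,540,.170);b3=g(332,580,.170);d3=a3-b3
print("top cover",a3,b3,np.linalg.norm(d3),np.degrees(np.arctan2(-d3[0],d3[1])))
# spatula tip in tool frame
T=np.array(c["tool_from_camera"]);K=lambda u,v:np.array([(u-c["cx"])/c["fx"],(v-c["cy"])/c["fy"],1])
for u,v in((303,5),(343,5),(305,212),(341,212)):
    dd=T[:3,:3]@K(u,v); s=(.0135-T[0,3])/dd[0]; print("tool",(T[:3,3]+s*dd).round(4))
E
python3 m2.py
```

```text
[0.51018669 0.37399935 0.153     ] [0.4795798  0.22689619 0.153     ] len 0.15025352550594795 yaw -11.753505229693722
[0.50797942 0.34825464 0.1701    ] [0.48785745 0.25115944 0.1701    ] len 0.09915831835270959 yaw -11.70821749675481
origin from deck [0.55362907 0.28824413 0.153     ] from cover [0.55402069 0.28805257 0.1701    ]
top cover [0.50941802 0.34636449 0.17      ] [0.49046785 0.25037026 0.17      ] 0.09784681786621298 -11.167148293102485
tool [ 0.0135 -0.0083 -0.114 ]
tool [ 0.0135  0.0091 -0.114 ]
tool [ 0.0135 -0.0088 -0.0197]
tool [ 0.0135  0.0096 -0.0197]
```

```bash
python3 - <<'E'
from h import *
def edges(im,rows,uL,uR):
    out=[]
    g=cv2.GaussianBlur(im,(3,1),0).astype(float)
    for r in rows:
        s=g[r].sum(1)/3;gr=np.abs(np.gradient(s))
        def sub(u0):
            w=np.arange(u0-5,u0+6);p=gr[w]**2;return (w*p).sum()/p.sum()
        out.append((r,sub(uL).round(2),sub(uR).round(2)))
    return out
c=np.load("w7.npy",allow_pickle=True).item()
for r in edges(c["image"],[10,14,18,22,70,100,130,160,190,205],303,343):print(r,round(r[2]-r[1],2))
c6=np.load("w6.npy",allow_pickle=True).item()
print()
for r in edges(c6["image"],[10,14,18,22,70,100,130,160,190,205],303,343):print(r,round(r[2]-r[1],2))
im=c["image"][:, :, :].astype(float).sum(2)/3
print(im[0:12,323].round(), im[0:12,315].round())
save(c,"w7tip",(293,0,353,40),10)
im5=cv2.imread("pics/w5.png")[:,:,::-1]
print()
for r in edges(im5,[12,16,20,24,30,100,130,160,185],303,343):print(r,round(r[2]-r[1],2))
E
```

```text
(10, np.float64(301.75), np.float64(343.8)) 42.05
(14, np.float64(301.91), np.float64(342.97)) 41.06
(18, np.float64(301.91), np.float64(342.95)) 41.04
(22, np.float64(301.93), np.float64(342.93)) 41.0
(70, np.float64(302.64), np.float64(342.22)) 39.58
(100, np.float64(303.49), np.float64(342.03)) 38.54
(130, np.float64(303.82), np.float64(341.51)) 37.69
(160, np.float64(300.84), np.float64(341.35)) 40.51
(190, np.float64(304.62), np.float64(340.8)) 36.18
(205, np.float64(305.2), np.float64(341.22)) 36.02

(10, np.float64(301.76), np.float64(343.01)) 41.25
(14, np.float64(301.97), np.float64(343.07)) 41.1
(18, np.float64(302.1), np.float64(342.91)) 40.81
(22, np.float64(301.84), np.float64(342.99)) 41.15
(70, np.float64(302.61), np.float64(341.97)) 39.36
(100, np.float64(303.39), np.float64(341.75)) 38.36
(130, np.float64(303.88), np.float64(341.17)) 37.29
(160, np.float64(303.87), np.float64(340.98)) 37.11
(190, np.float64(305.12), np.float64(342.11)) 36.99
(205, np.float64(305.41), np.float64(341.53)) 36.12
[190. 191. 192. 197. 167. 142. 140. 141. 142. 143. 142. 143.] [193. 198. 152.  77.  59. 147. 147. 144. 143. 144. 145. 145.]

(12, np.float64(302.14), np.float64(343.27)) 41.13
(16, np.float64(302.13), np.float64(343.21)) 41.08
(20, np.float64(302.3), np.float64(343.19)) 40.89
(24, np.float64(302.23), np.float64(346.05)) 43.82
(30, np.float64(302.4), np.float64(343.08)) 40.68
(100, np.float64(303.48), np.float64(342.32)) 38.84
(130, np.float64(303.18), np.float64(342.1)) 38.92
(160, np.float64(304.39), np.float64(342.15)) 37.76
(185, np.float64(303.67), np.float64(341.22)) 37.55
```

```bash
python3 - <<'E'
from h import *
c=np.load("w7.npy",allow_pickle=True).item();T=np.array(c["tool_from_camera"])
def f(rows,W,w=18.):
    P=[]
    for r,wd in zip(rows,W):
        Z=c["fx"]*.001*w/wd
        p=T@np.array([0,(r-c["cy"])/c["fy"]*Z,Z,1]);P.append(p[[0,2]]*1000)
    P=np.array(P);k=np.polyfit(P[:,1],P[:,0],1);print(P.round(1).tolist(),"slope deg",np.degrees(np.arctan(k[0])),"x at z=-114",np.polyval(k,-114),"at -20",np.polyval(k,-20))
f([12,16,20,30,100,160,185],[41.13,41.08,40.89,40.68,38.84,37.76,37.55])
f([14,18,22,70,100,130,190,205],[41.06,41.04,41.0,39.58,38.54,37.69,36.18,36.02])
f([10,14,18,22,70,100,130,160,190,205],[41.25,41.1,40.81,41.15,39.36,38.36,37.29,37.11,36.99,36.12])
E
```

```text
[[13.5, -111.3], [13.2, -109.6], [13.5, -108.1], [13.2, -104.0], [12.2, -74.4], [9.4, -46.9], [7.2, -35.2]] slope deg -4.2527806757504365 x at z=-114 13.957339773153787 at -20 6.967345906697214
[[13.5, -110.5], [13.2, -108.8], [12.9, -107.2], [12.8, -87.5], [13.4, -74.5], [13.2, -60.8], [12.1, -31.6], [10.8, -24.2]] slope deg -1.1584467945954329 x at z=-114 13.517323120408257 at -20 11.616505284767578
[[13.3, -112.0], [13.4, -110.5], [14.0, -109.1], [12.3, -107.0], [13.7, -87.6], [14.1, -74.5], [14.8, -60.7], [11.9, -46.6], [8.8, -32.4], [10.4, -24.3]] slope deg -2.0131656560822404 x at z=-114 13.997655989367491 at -20 10.693477442853911
```

```bash
cat >> h.py <<'E'
AO=np.array([.5537,.2882,0]);AT=np.radians(-11.73)
AX=np.array([np.cos(AT),np.sin(AT),0]);AY=np.array([-np.sin(AT),np.cos(AT),0])
def WA(x,y,z): return AO+AX*x+AY*y+np.array([0,0,z])
def LA(p): p=np.array(p); return np.array([(p-AO)@AX,(p-AO)@AY,p[2]]).round(4)
TZ=-.114;TX=.016   # tip in tool: z, underside x
def tip():
    o=robot.get_obs();M=R.from_quat(o["tool_rot"]).as_matrix()
    return LA(o["position"]+M@np.array([TX,0,TZ]))
def totip(x,y,z): to(WA(x,y,z)+AX*TZ+np.array([0,0,TX]),-AY[:2])
E
python3 - <<'E'
from h import *
show(); print(tip()); totip(-.062,0,.200)
E
```

```text
t 10.57 pos [0.3686 0.295  0.3332] ydir [ 0.041 -0.999 -0.001] zdir [-0.999 -0.041 -0.002] xdir [ 0.002  0.001 -1.   ] F [ 1.07 -0.18 -0.34] M [-0.03  0.21  0.  ] w 0.0156 q [ 0.438  0.214  1.687 -0.     1.238  1.968]
[-0.072  -0.0032  0.3174]
shift [117.3 -28.3 -13.8] turn 14.1
```

Request:
{"method": "move_arm", "body": {
  "commands": [
    [1,20,-28,-10,7],
    [1,40,-28,-14,14],
    [1,75,-28,-14,14],
    [1,105,-28,-14,14],
    [1,117,-28,-14,14],
    [1,117,-28,-14,14],
    [1,117,-28,-14,14]
  ]
}}

```text
time: 11.15
position: [0.3812, 0.3239, 0.2156]
tool_rot: [-0.703, 0.072, 0.703, 0.072]
ft_force: [0.0, 0.3, -1.3]
grip_width: 0.0157
```

```bash
python3 - <<'E'
from h import *
show(); print(tip()); totip(-.058,0,.170)
c=cam("wrist"); save(c,"w8",(200,0,440,120),3.3);np.save("w8.npy",c,allow_pickle=True)
t=cam("scene"); save(t,"s8",(330,110,430,210),6);np.save("s8.npy",t,allow_pickle=True)
E
```

```text
t 11.15 pos [0.3812 0.3239 0.2156] ydir [-0.201 -0.98   0.   ] zdir [-0.98   0.201  0.   ] xdir [-0. -0. -1.] F [ 0.05  0.25 -1.34] M [0.01 0.17 0.01] w 0.0157 q [ 0.481  0.407  1.776 -0.     0.96   2.254]
[-6.220e-02  1.000e-04  1.996e-01]
shift [29.6 -0.1 -4.2] turn 0.1
```

View pics/w8.png

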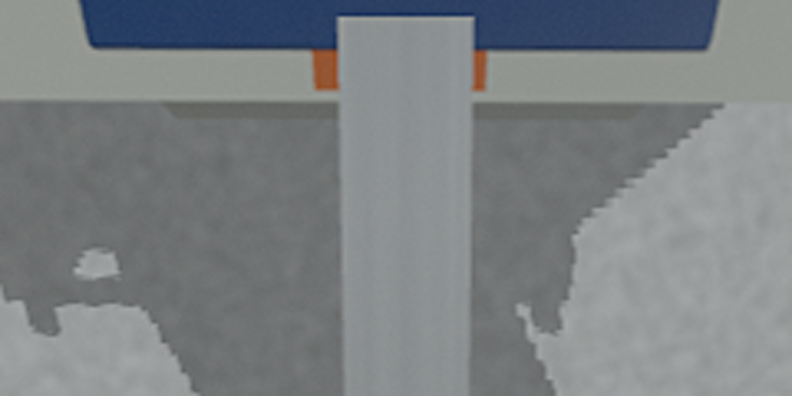

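View pics/s8.png

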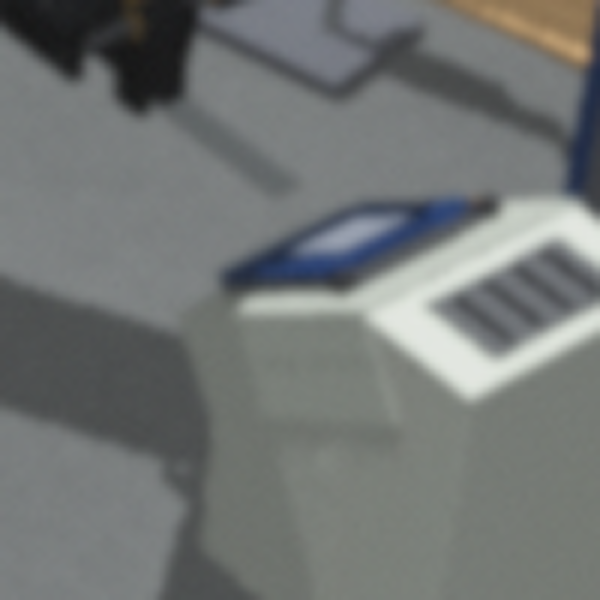

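```bash
python3 - <<'E'
from h import *
c=np.load("w8.npy",allow_pickle=True).item()
print("cover top edge",LA(at_z(c,320,48/3.3,.1701)),"exp -.0573"); print("deck edge",LA(at_z(c,320,101/3.3,.153)),"exp -.060")
# blade tip row
print("tip",16/3.3, LA(at_z(c,323,16/3.3,.2156-.0134)))
s=np.load("s8.npy",allow_pickle=True).item()
# tip in scene: pixel (290,187)/6
u,v=330+293/6,110+187/6
for z in (.19,.195,.2,.205,.21): print(z,LA(at_z(s,u,v,z)), proj(s,WA(-.0622,0,z)).round(1),(u,v))
E
```

```text
cover top edge [-0.0566  0.0011  0.1701] exp -.0573
deck edge [-0.0602  0.0013  0.153 ] exp -.060
tip 4.848484848484849 [-0.0621 -0.0005  0.2022]
0.19 [-0.0632  0.0113  0.19  ] [376.4 142.6] (378.8333333333333, 141.16666666666666)
0.195 [-0.0587  0.0068  0.195 ] [376.5 141.4] (378.8333333333333, 141.16666666666666)
0.2 [-0.0543  0.0023  0.2   ] [376.7 140.2] (378.8333333333333, 141.16666666666666)
0.205 [-0.0498 -0.0022  0.205 ] [376.8 138.9] (378.8333333333333, 141.16666666666666)
0.21 [-0.0453 -0.0067  0.21  ] [376.9 137.7] (378.8333333333333, 141.16666666666666)
```

Request:
{"method": "move_arm", "body": {
  "commands": [
    [1,15,0,-4,0],
    [1,28,0,-4,0],
    [1,36,0,-4,0],
    [1,40,0,-4,0],
    [1,40,0,-4,0],
    [1,40,0,-4,0]
  ]
}}

```text
time: 11.75
position: [0.3856, 0.3242, 0.1766]
tool_rot: [0.705, -0.07, -0.702, -0.072]
ft_force: [-0.2, 0.4, 3.4]
grip_width: 0.0153
```

```bash
python3 - <<'E'
from h import *
show(); print(tip())
c=cam("wrist"); save(c,"w9",(200,0,440,120),3.3)
E
```

```text
t 11.75 pos [0.3856 0.3242 0.1766] ydir [-0.2   -0.98  -0.002] zdir [-0.98   0.2   -0.003] xdir [ 0.003  0.002 -1.   ] F [-0.2   0.36  3.37] M [-0.06 -0.26  0.07] w 0.0153 q [ 0.477  0.471  1.807 -0.     0.86   2.249]
[-0.0579  0.0015  0.161 ]
```

View pics/w9.png

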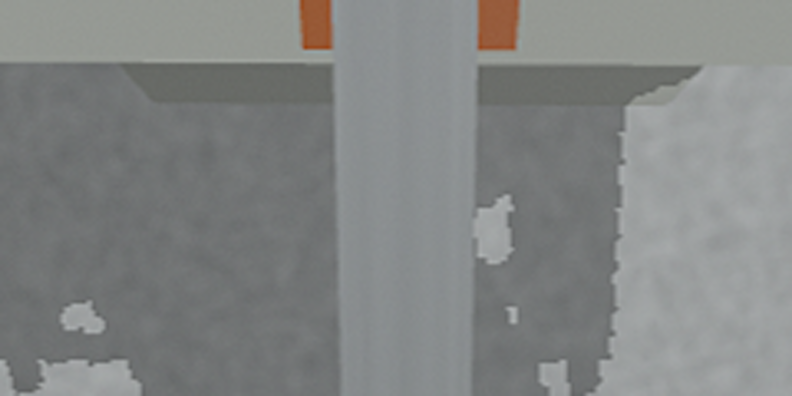

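Request:
{"method": "move_arm", "body": {
  "commands": [
    [1,-6,0,0,0],
    [1,-12,0,0,0],
    [1,-12,0,10,0],
    [1,-12,0,10,0],
    [1,-12,0,10,0]
  ]
}}

```text
time: 12.22
position: [0.3732, 0.3253, 0.1872]
tool_rot: [-0.703, 0.071, 0.704, 0.071]
ft_force: [0.3, -0.2, -0.9]
grip_width: 0.0153
```

```bash
cat >> h.py <<'E'
def blade(c,rows,uL=303,uR=343,k=6):
    T=np.array(c["tool_from_camera"]);g=cv2.GaussianBlur(c["image"],(3,1),0).astype(float);P=[]
    for r in rows:
        s=g[r].sum(1)/3;gr=np.abs(np.gradient(s))
        def sub(u0):
            w=np.arange(u0-k,u0+k+1);m=w[np.argmax(gr[w])];w=np.arange(m-2,m+3);p=gr[w]**2;return (w*p).sum()/p.sum()
        a,b=sub(uL),sub(uR);Z=c["fx"]*.018/(b-a);p=T@np.array([((a+b)/2-c["cx"])/c["fx"]*Z,(r-c["cy"])/c["fy"]*Z,Z,1])
        P.append(np.r_[r,a,b,p[:3]*1000])
    return np.array(P).round(1)
E
python3 - <<'E'
from h import *
show(); print(tip())
c=cam("wrist"); save(c,"w10");np.save("w10.npy",c,allow_pickle=True)
P=blade(c,range(4,210,10),302,344);print(P)
E
```

```text
t 12.22 pos [0.3732 0.3253 0.1872] ydir [-0.199 -0.98   0.001] zdir [-0.98   0.199  0.001] xdir [-0.002 -0.001 -1.   ] F [ 0.33 -0.24 -0.87] M [-0.07  0.22 -0.  ] w 0.0153 q [0.491 0.445 1.815 0.    0.883 2.262]
[-7.030e-02  1.000e-04  1.711e-01]
[[   4.   300.7  344.7    4.7    0.5 -111.7]
 [  14.   301.   344.3    5.7    0.5 -108.3]
 [  24.   301.2  344.2    5.6    0.5 -104.6]
 [  34.   301.5  344.     6.5    0.5 -101. ]
 [  44.   301.8  343.8    6.7    0.5  -97.2]
 [  54.   302.   343.7    6.9    0.5  -93.2]
 [  64.   302.3  350.1  -12.7    1.8  -86.2]
 [  74.   302.3  343.3    7.2    0.5  -85.2]
 [  84.   302.5  343.1    7.2    0.5  -81. ]
 [  94.   302.8  343.     7.8    0.5  -76.9]
 [ 104.   303.   342.6    8.7    0.5  -72.6]
 [ 114.   303.3  342.6    8.6    0.6  -68.2]
 [ 124.   303.6  342.4    9.6    0.6  -63.8]
 [ 134.   303.4  342.     9.2    0.5  -59.2]
 [ 144.   303.8  342.     9.8    0.6  -54.6]
 [ 154.   303.9  341.9    9.2    0.6  -49.9]
 [ 164.   304.3  341.7   10.1    0.6  -45. ]
 [ 174.   304.4  341.4   10.6    0.6  -40.1]
 [ 184.   304.9  341.1   12.7    0.6  -34.6]
 [ 194.   304.8  341.3   10.5    0.6  -30.1]
 [ 204.   299.1  341.   -10.    -0.7  -30.8]]
```

View pics/w10.png

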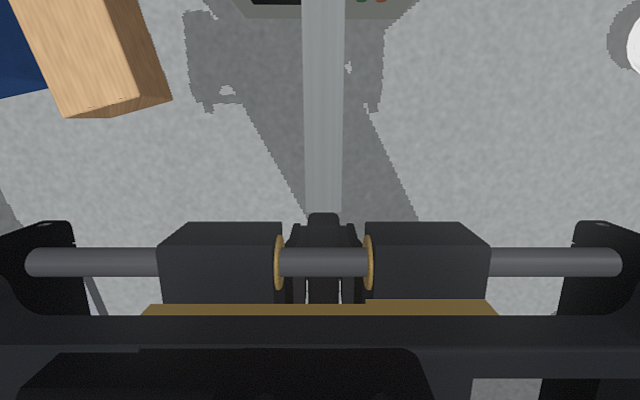

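```bash
sed -i 's/^TZ=.*/TZ=-.1145;TX=.0072/' h.py; python3 - <<'E'
from h import *
show(); print(tip()); totip(-.066,0,.158);totip(-.054,0,.160);totip(-.0485,0,.1617)
E
```

```text
t 12.27 pos [0.3738 0.3254 0.1872] ydir [-0.2   -0.98   0.001] zdir [-0.98   0.2    0.001] xdir [-0.001 -0.001 -1.   ] F [ 0.01  0.5  -1.38] M [ 0.01  0.19 -0.03] w 0.0154 q [ 0.491  0.446  1.814 -0.     0.883  2.262]
[-0.0692  0.0003  0.1799]
shift [22.  -0.1 -3.3] turn 0.2
shift [ 20.   -0.1 -15.3] turn 0.2
shift [ 18.3  -0.  -20.8] turn 0.2
```

Request:
{"method": "move_arm", "body": {
  "commands": [
    [1,12,0,0,0],
    [1,22,0,-1,0],
    [1,22,0,-3,0],
    [1,22,0,-3,0],
    [1,21,0,-8,0],
    [1,20,0,-12,0],
    [1,20,0,-12,0]
  ]
}}

```text
time: 12.85
position: [0.3882, 0.3235, 0.1681]
tool_rot: [0.704, -0.071, -0.703, -0.072]
ft_force: [0.9, 0.2, -0.2]
grip_width: 0.0155
```

```bash
python3 - <<'E'
from h import *
show(); print(tip());totip(-.054,0,.160);totip(-.0485,0,.1617)
c=cam("wrist"); print(blade(c,range(4,60,12),300,345)[:,:6]); save(c,"w11",(200,0,440,120),3.3)
s=cam("scene"); save(s,"s11",(330,110,430,210),6)
E
```

```text
t 12.85 pos [0.3882 0.3235 0.1681] ydir [-0.201 -0.98  -0.002] zdir [-0.98   0.201 -0.002] xdir [ 0.003  0.001 -1.   ] F [ 0.93  0.24 -0.21] M [-0.04  0.19  0.03] w 0.0155 q [ 0.473  0.487  1.81  -0.     0.842  2.246]
[-0.0547  0.0012  0.1611]
shift [ 0.9  0.9 -0.7] turn 0.2
shift [-0.8  0.9 -6.2] turn 0.2
[[   4.   300.9  344.6    5.4    0.5 -112. ]
 [  16.   304.8  343.7   21.4    1.2 -112.1]
 [  28.   301.5  344.2    6.3    0.5 -103.2]
 [  40.   301.7  343.9    6.8    0.5  -98.7]
 [  52.   302.   343.6    7.5    0.5  -94.1]]
```

View pics/s11.png

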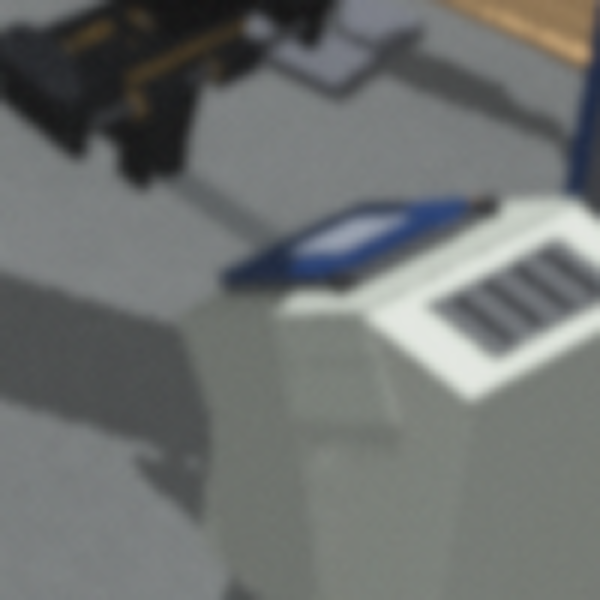

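View pics/w11.png

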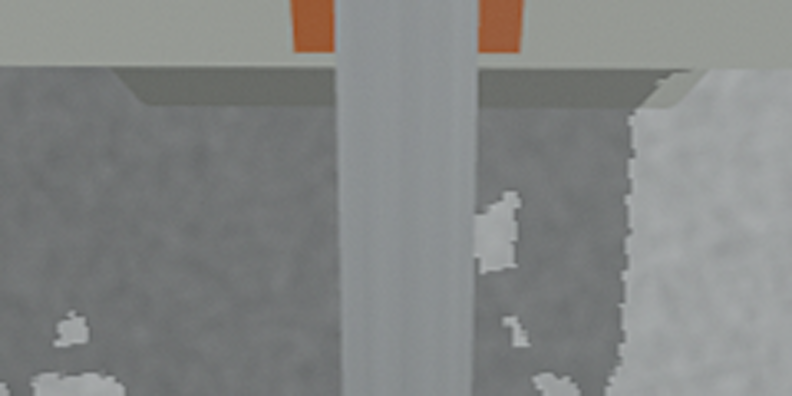

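Request:
{"method": "move_arm", "body": {
  "commands": [
    [1,-0.6,0,-2,0],
    [1,-1.2,0,-4,0],
    [1,-1.7,0,-6,0],
    [1,-1.7,0,-6,0],
    [1,-1.7,0,-6,0]
  ]
}}

```text
time: 13.37
position: [0.3924, 0.322, 0.1692]
tool_rot: [0.704, -0.071, -0.703, -0.071]
ft_force: [-0.4, -0.2, -1.7]
grip_width: 0.0157
```

```bash
python3 - <<'E'
from h import *
show(); print(tip())
c=cam("wrist"); print(blade(c,range(4,60,12),300,345)[:,:6])
E
```

```text
t 13.37 pos [0.3924 0.322  0.1692] ydir [-0.2  -0.98 -0.  ] zdir [-0.98  0.2  -0.  ] xdir [ 0.  0. -1.] F [-0.39 -0.23 -1.69] M [-0.05  0.12  0.06] w 0.0157 q [ 0.467  0.488  1.802 -0.     0.851  2.239]
[-0.0503  0.0006  0.162 ]
[[   4.   293.9  341.1   -5.2   -1.5 -108.6]
 [  16.   300.9  344.4    4.8    0.4 -107.4]
 [  28.   301.6  344.2    6.3    0.6 -103.3]
 [  40.   301.5  343.9    5.9    0.5  -98.5]
 [  52.   301.7  343.6    6.4    0.5  -93.9]]
```

Request:
{"method": "move_arm", "body": {
  "commands": [
    [1,-2,0,0,0],
    [1,-4,0,0,0],
    [1,-7,0,0,0],
    [1,-10,0,0,0],
    [1,-10,0,0,0]
  ]
}}

```text
time: 13.83
position: [0.3916, 0.3219, 0.1793]
tool_rot: [-0.703, 0.071, 0.704, 0.071]
ft_force: [-0.9, 0.0, -3.0]
grip_width: 0.0157
```

```bash
python3 - <<'E'
from h import *
show(); print(tip())
c=cam("wrist"); print(blade(c,range(4,60,12),300,345)[:,:6]); save(c,"w12",(200,0,440,120),3.3)
s=cam("scene"); save(s,"s12",(330,110,430,210),6)
E
```

```text
t 13.83 pos [0.3916 0.3219 0.1793] ydir [-0.2  -0.98  0.  ] zdir [-0.98   0.2    0.001] xdir [-0.001 -0.    -1.   ] F [-0.87  0.01 -3.  ] M [-0.03  0.59 -0.07] w 0.0157 q [0.467 0.471 1.794 0.    0.877 2.239]
[-0.051   0.0004  0.172 ]
[[   4.   293.8  348.7  -23.8    0.  -102.8]
 [  16.   294.3  352.3  -31.     0.7  -97.2]
 [  28.   301.8  344.4    6.4    0.6 -103.3]
 [  40.   302.1  344.2    7.1    0.7  -98.8]
 [  52.   302.2  343.9    7.4    0.6  -94.1]]
```

View pics/s12.png

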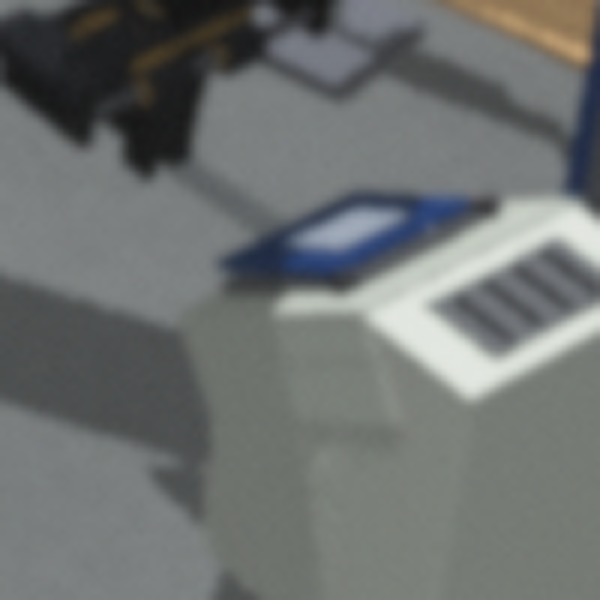

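View pics/w12.png

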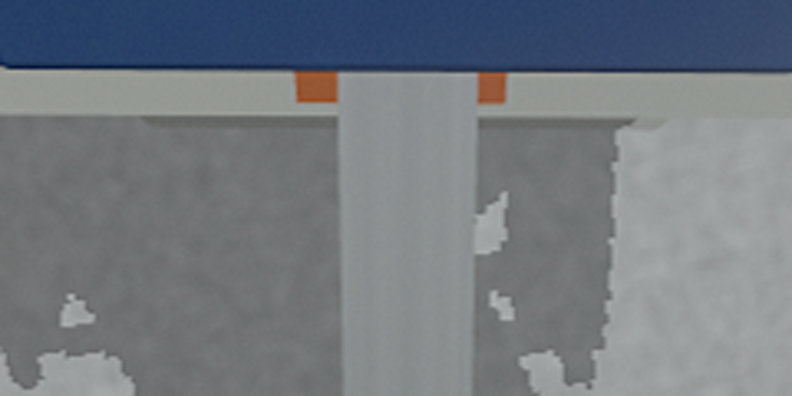

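Request:
{"method": "move_arm", "body": {
  "commands": [
    [1,-6,0,0,0],
    [1,-12,0,0,0],
    [1,-18,0,0,0],
    [1,-24,0,0,0],
    [1,-30,0,0,0],
    [1,-36,0,0,0],
    [1,-42,0,0,0],
    [1,-48,0,0,0]
  ]
}}

```text
time: 14.6
position: [0.3923, 0.322, 0.2279]
tool_rot: [0.704, -0.071, -0.703, -0.071]
ft_force: [-1.1, 0.4, -3.7]
grip_width: 0.0152
```

```bash
python3 - <<'E'
from h import *
show(); print(tip())
c=cam("wrist"); save(c,"w13",(160,0,480,240),2.4)
s=cam("scene"); save(s,"s13",(330,90,430,190),6)
print(blade(c,range(70,210,20),302,342)[:,:6])
E
```

```text
t 14.6 pos [0.3923 0.322  0.2279] ydir [-0.2  -0.98 -0.  ] zdir [-0.98  0.2  -0.  ] xdir [ 0.  0. -1.] F [-1.09  0.44 -3.74] M [0.05 0.5  0.03] w 0.0152 q [0.467 0.397 1.745 0.    0.998 2.239]
[-0.0504  0.0007  0.2207]
[[ 70.  302.1 343.1   7.6   0.4 -86.9]
 [ 90.  302.8 342.9   8.5   0.5 -78.6]
 [110.  303.  342.4   9.1   0.5 -70. ]
 [130.  303.5 342.2   9.3   0.5 -61. ]
 [150.  304.1 341.6  11.7   0.5 -51.5]
 [170.  304.3 341.4  10.7   0.5 -42. ]
 [190.  298.  341.2 -12.2  -0.8 -37.4]]
```

View pics/s13.png

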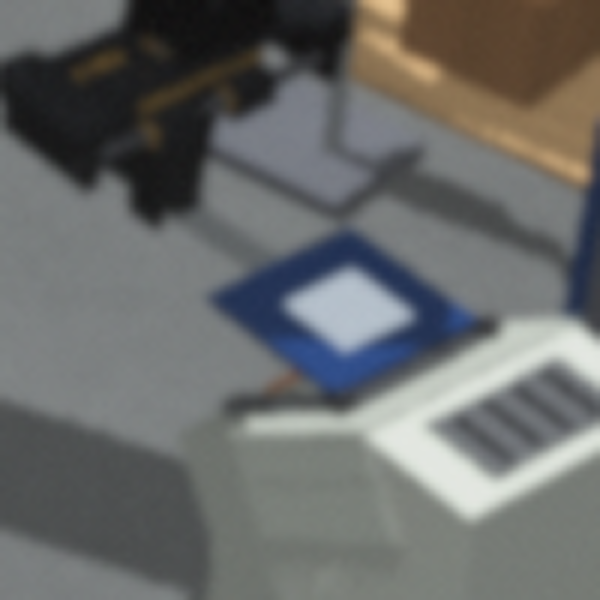

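View pics/w13.png

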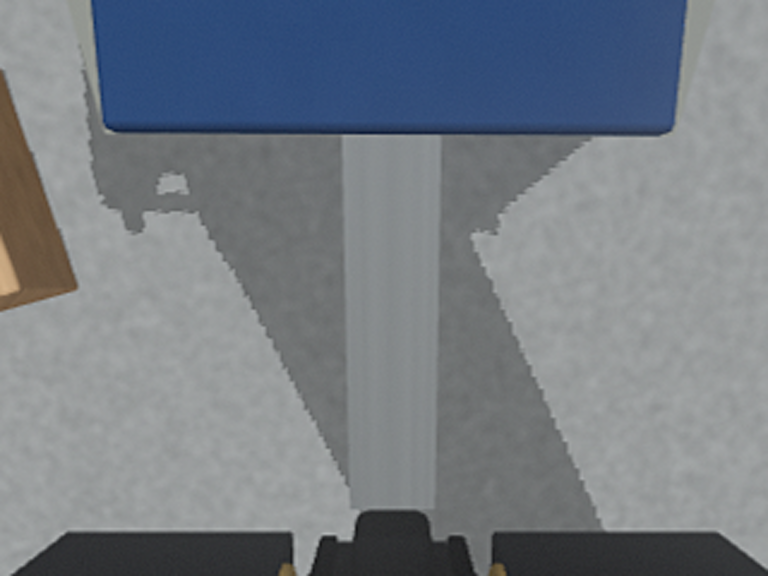

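Request:
{"method": "move_arm", "body": {
  "commands": [
    [1,-8,0,-0.4,0],
    [1,-16,0,-1.6,0],
    [1,-24,0,-3.7,0],
    [1,-32,0,-6.8,0],
    [1,-39,0,-10.3,0],
    [1,-46,0,-14.8,0],
    [1,-52,0,-20,0],
    [1,-58,0,-26,0]
  ]
}}

```text
time: 15.37
position: [0.4181, 0.3166, 0.2859]
tool_rot: [0.704, -0.071, -0.704, -0.071]
ft_force: [-2.7, 1.0, -1.3]
grip_width: 0.0155
```

```bash
python3 - <<'E'
from h import *
show(); print(tip())
c=cam("wrist"); save(c,"w14",(160,0,480,240),2.4)
s=cam("scene"); save(s,"s14",(330,70,430,190),5)
print(blade(c,range(70,210,20),302,342)[:,:6])
E
```

```text
t 15.37 pos [0.4181 0.3166 0.2859] ydir [-0.2  -0.98 -0.  ] zdir [-0.98  0.2  -0.  ] xdir [ 0.  0. -1.] F [-2.67  1.05 -1.31] M [0.04 0.61 0.03] w 0.0155 q [0.435 0.345 1.636 0.    1.16  2.207]
[-0.024   0.0006  0.2787]
[[ 70.  302.2 343.5   6.3   0.5 -86.7]
 [ 90.  302.9 342.5  10.3   0.5 -78.8]
 [110.  303.1 342.8   7.9   0.6 -70. ]
 [130.  303.7 342.2   9.9   0.6 -61. ]
 [150.  303.9 341.8  10.3   0.5 -51.7]
 [170.  295.1 341.4 -18.6  -1.3 -46.9]
 [190.  304.9 341.1  11.9   0.6 -31.8]]
```

View pics/s14.png

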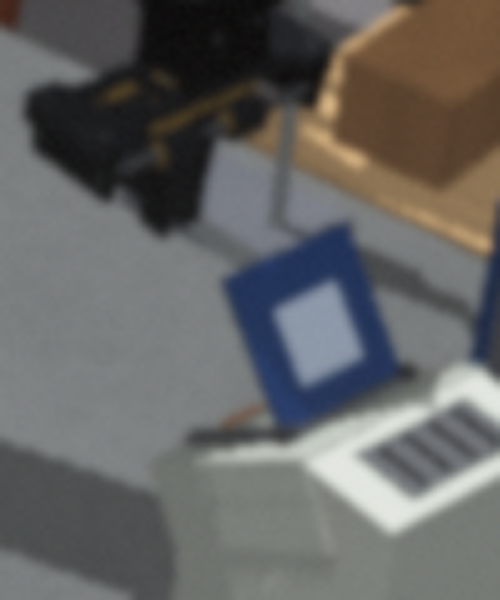

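View pics/w14.png

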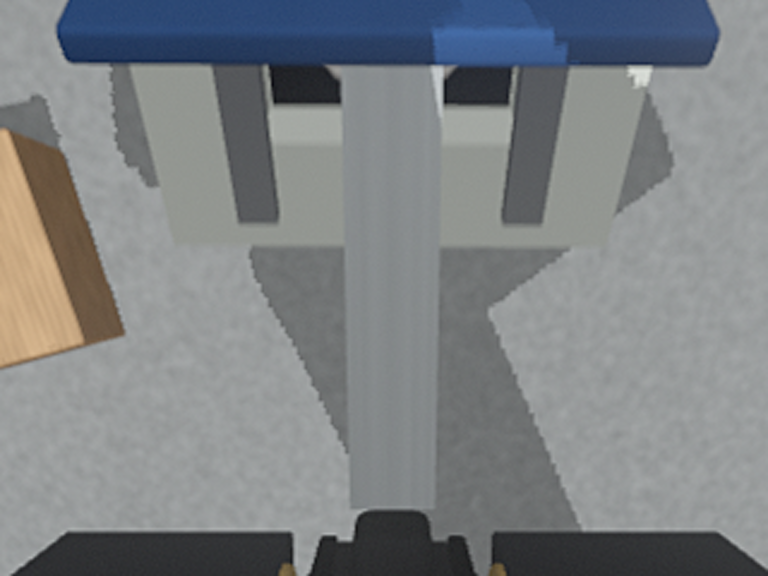

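Request:
{"method": "move_arm", "body": {
  "commands": [
    [1,-2,0,-2,0],
    [1,-4,0,-4,0],
    [1,-4,0,-4,0],
    [1,-2,0,4,0],
    [1,0,0,16,0],
    [1,0,0,40,0],
    [1,0,0,70,0],
    [1,0,0,90,0]
  ]
}}

```text
time: 16.13
position: [0.3259, 0.3345, 0.2845]
tool_rot: [-0.703, 0.071, 0.704, 0.071]
ft_force: [-0.3, 0.2, -0.8]
grip_width: 0.0155
```

```bash
python3 - <<'E'
from h import *
show(); print(tip())
s=cam("scene"); save(s,"s15",(330,70,430,190),5)
s=cam("top"); save(s,"t15",(180,120,290,230),5)
E
```

```text
t 16.13 pos [0.3259 0.3345 0.2845] ydir [-0.2   -0.98   0.002] zdir [-0.98   0.2    0.003] xdir [-0.003 -0.001 -1.   ] F [-0.31  0.21 -0.85] M [-0.1   0.2  -0.04] w 0.0155 q [5.580e-01 2.660e-01 1.766e+00 1.000e-03 1.112e+00 2.330e+00]
[-0.118  -0.0006  0.277 ]
```

View pics/s15.png

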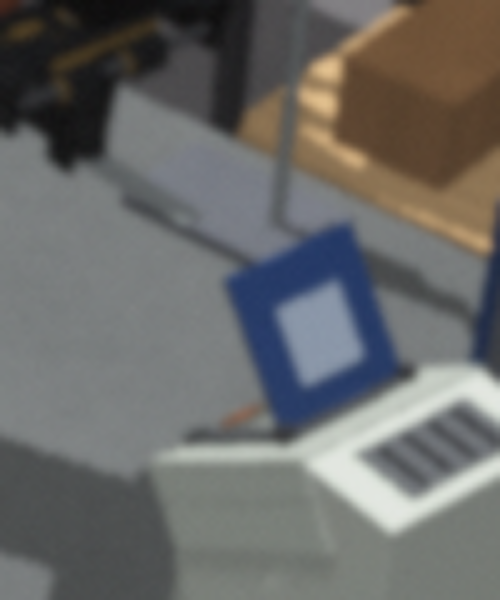

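View pics/t15.png

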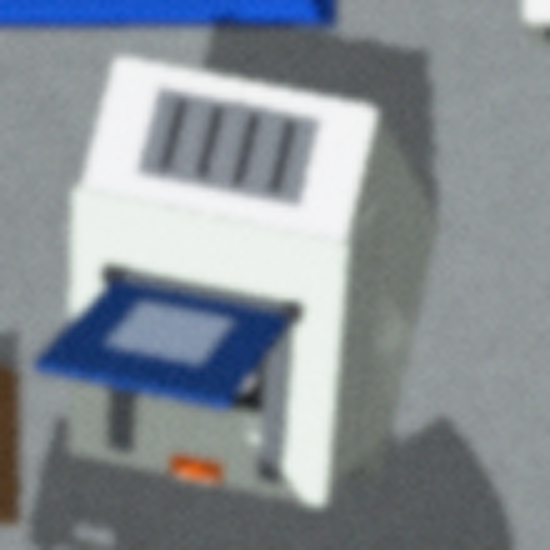

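```bash
python3 - <<'E'
from h import *
s=cam("scene")
for th in(1.2,1.3,1.4,1.45,1.5,1.55,1.6):
    b=th-np.radians(35)
    x=.028-.1*np.cos(b);z=.2226+.1*np.sin(b)
    print(th,[proj(s,WA(x+.006*np.sin(b)*k,y,z+.006*np.cos(b)*k)).round(1).tolist() for y in(-.05,.05) for k in(0,1)])
print("obs -y? (375.6,125) (399.6,115)")
to((.42,.1,.38),(-.97,.24)); to((.45,-.0,.38),EX[:2])
E
```

```text
1.2 [[368.0, 127.1], [368.8, 126.3], [392.4, 115.6], [393.3, 114.8]]
1.3 [[369.5, 126.0], [370.4, 125.3], [394.0, 114.4], [395.0, 113.8]]
1.4 [[371.1, 125.1], [372.1, 124.6], [395.7, 113.5], [396.8, 113.0]]
1.45 [[372.0, 124.7], [373.1, 124.4], [396.6, 113.2], [397.8, 112.8]]
1.5 [[372.9, 124.5], [374.0, 124.2], [397.6, 112.9], [398.8, 112.6]]
1.55 [[373.9, 124.3], [375.0, 124.1], [398.6, 112.7], [399.8, 112.5]]
1.6 [[374.8, 124.2], [376.0, 124.1], [399.6, 112.5], [400.8, 112.4]]
obs -y? (375.6,125) (399.6,115)
shift [ -94.9  211.9 -137.3] turn 92.5
shift [ -94.9  304.1 -186.4] turn -115.6
```

Request:
{"method": "move_arm", "body": {
  "commands": [
    [1,-40,10,0,0],
    [1,-75,30,0,-7],
    [1,-95,60,-15,-14],
    [1,-95,95,-35,-21],
    [1,-95,130,-60,-28],
    [1,-95,160,-85,-35],
    [1,-95,190,-110,-42],
    [1,-95,220,-130,-49]
  ]
}}

```text
time: 16.95
position: [0.4021, 0.1192, 0.3805]
tool_rot: [0.682, 0.19, -0.68, 0.191]
ft_force: [1.3, -0.0, -0.9]
grip_width: 0.0156
```

```bash
python3 - <<'E'
from h import *
show(); to((.45,-.1,.36),EX[:2])
E
```

```text
t 16.95 pos [0.4021 0.1192 0.3805] ydir [ 0.519 -0.855  0.002] zdir [-0.855 -0.519 -0.002] xdir [ 0.003 -0.    -1.   ] F [ 1.28 -0.01 -0.88] M [-0.06  0.09  0.03] w 0.0156 q [ 0.021  0.081  1.716 -0.     1.341  1.046]
shift [ 20.7 212.2  72.9] turn -73.0
```

Request:
{"method": "move_arm", "body": {
  "commands": [
    [1,0,35,10,-7],
    [1,0,70,25,-14],
    [1,0,105,40,-21],
    [1,0,140,55,-28],
    [1,10,175,65,-35],
    [1,15,210,75,-42],
    [1,20,240,100,-49],
    [1,20,265,130,-56]
  ]
}}

```text
time: 17.62
position: [0.4322, -0.1562, 0.3603]
tool_rot: [0.541, 0.455, -0.541, 0.456]
ft_force: [0.4, 0.5, -1.2]
grip_width: 0.0158
```

```bash
python3 - <<'E'
from h import *
show(); to(W(-.027,-.022,.25),EX[:2])
E
```

```text
t 17.62 pos [ 0.4322 -0.1562  0.3603] ydir [ 0.986 -0.169  0.001] zdir [-0.169 -0.986  0.001] xdir [ 0.001 -0.001 -1.   ] F [ 0.4   0.47 -1.18] M [-0.09  0.09  0.05] w 0.0158 q [-0.591  0.167  1.67  -0.     1.303 -0.42 ]
shift [110.6  90.3 117.8] turn -24.0
```

Request:
{"method": "move_arm", "body": {
  "commands": [
    [1,10,35,35,-7],
    [1,30,60,65,-11],
    [1,60,75,90,-11],
    [1,75,75,90,-11],
    [1,75,75,90,-11],
    [1,75,75,90,-11]
  ]
}}

```text
time: 18.12
position: [0.4886, -0.2549, 0.2846]
tool_rot: [0.496, 0.505, -0.496, 0.502]
ft_force: [0.0, -0.5, 0.0]
grip_width: 0.0153
```

```bash
python3 - <<'E'
from h import *
o,_=show(); print(L(o["position"])); to(W(-.027,-.022,.15),EX[:2])
E
```

```text
t 18.12 pos [ 0.4886 -0.2549  0.2846] ydir [ 1.     0.016 -0.003] zdir [ 0.016 -1.    -0.003] xdir [-0.003  0.003 -1.   ] F [ 0.02 -0.52  0.03] M [-0.09  0.07  0.  ] w 0.0153 q [-0.684  0.386  1.573  0.     1.187 -0.699]
[-0.0313  0.013   0.2846]
shift [134.4  12.7  33.4] turn -13.4
```

Request:
{"method": "move_arm", "body": {
  "commands": [
    [1,0,6,17,-7],
    [1,20,12,33,-13.4],
    [1,60,12.5,33,-13.4],
    [1,100,12.5,33,-13.4],
    [1,134,12.5,33,-13.4],
    [1,134,12.5,33,-13.4],
    [1,134,12.5,33,-13.4]
  ]
}}

```text
time: 18.7
position: [0.5022, -0.2865, 0.1525]
tool_rot: [0.433, 0.559, -0.433, 0.558]
ft_force: [0.5, -0.4, 0.3]
grip_width: 0.0152
```

```bash
python3 - <<'E'
from h import *
o,_=show(); print(L(o["position"])); to(W(-.027,-.022,.042),EX[:2])
c=cam("wrist"); save(c,"w16")
E
```

```text
t 18.7 pos [ 0.5022 -0.2865  0.1525] ydir [ 0.968  0.249 -0.001] zdir [ 0.249 -0.968 -0.001] xdir [-0.001  0.001 -1.   ] F [ 0.54 -0.37  0.31] M [-0.13  0.02 -0.  ] w 0.0152 q [-0.712  0.591  1.637  0.     0.915 -0.963]
[-0.0258 -0.021   0.1525]
shift [110.5  -1.1   1.2] turn 0.2
```

View pics/w16.png

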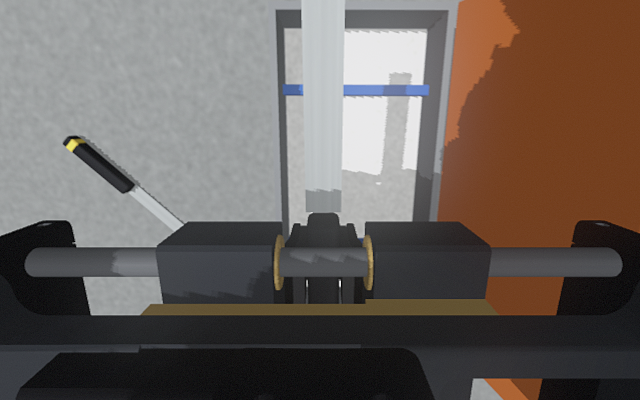

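Request:
{"method": "move_arm", "body": {
  "commands": [
    [1,35,-1,1,0],
    [1,65,-1,1,0],
    [1,90,-1,1,0],
    [1,104,-1,1,0],
    [1,104,-1,1,0],
    [1,104,-1,1,0]
  ]
}}

```text
time: 19.25
position: [0.5034, -0.2899, 0.0505]
tool_rot: [0.433, 0.557, -0.434, 0.56]
ft_force: [-0.1, -0.9, -0.7]
grip_width: 0.0155
```

Request:
{"method": "move_arm", "body": {
  "commands": [
    [1,0,0,0,0],
    [1,2,0,0,0],
    [1,4,0,0,0],
    [1,6,0,0,0],
    [1,8,0,0,0],
    [1,10,0,0,0],
    [1,11,0,0,0],
    [1,11,0,0,0]
  ],
  "newtons": 12
}}

```text
time: 19.92
position: [0.5019, -0.2887, 0.0381]
tool_rot: [0.434, 0.558, -0.433, 0.559]
ft_force: [-0.9, 2.0, 9.1]
grip_width: 0.0156
```

```bash
python3 - <<'E'
from h import *
o,_=show(); print(L(o["position"]))
c=cam("wrist"); save(c,"w17");print(blade(c,range(14,210,20),302,343)[:,:6])
E
```

```text
t 19.92 pos [ 0.5019 -0.2887  0.0381] ydir [0.969 0.248 0.   ] zdir [ 0.248 -0.969  0.   ] xdir [ 0. -0. -1.] F [-0.94  2.03  9.13] M [0.21 0.21 0.03] w 0.0156 q [-0.715  0.773  1.689  0.     0.679 -0.966]
[-0.0267 -0.023   0.0381]
[[ 1.400e+01  2.969e+02  3.430e+02 -3.000e+00 -2.300e+00 -1.066e+02]
 [ 3.400e+01  2.969e+02  3.430e+02 -4.700e+00 -2.300e+00 -9.900e+01]
 [ 5.400e+01  3.027e+02  3.427e+02  1.320e+01 -1.300e+00 -9.510e+01]
 [ 7.400e+01  3.030e+02  3.424e+02  1.300e+01 -1.300e+00 -8.660e+01]
 [ 9.400e+01  3.000e+02  3.421e+02  1.400e+00 -1.900e+00 -7.710e+01]
 [ 1.140e+02  3.000e+02  3.418e+02  1.000e-01 -2.000e+00 -6.880e+01]
 [ 1.340e+02  2.990e+02  3.415e+02 -4.400e+00 -2.300e+00 -6.060e+01]
 [ 1.540e+02  3.020e+02  3.414e+02  3.700e+00 -1.700e+00 -5.130e+01]
 [ 1.740e+02  3.010e+02  3.448e+02 -1.240e+01 -1.100e+00 -4.490e+01]
 [ 1.940e+02  3.052e+02  3.406e+02  1.510e+01 -1.200e+00 -2.960e+01]]
```

View pics/w17.png

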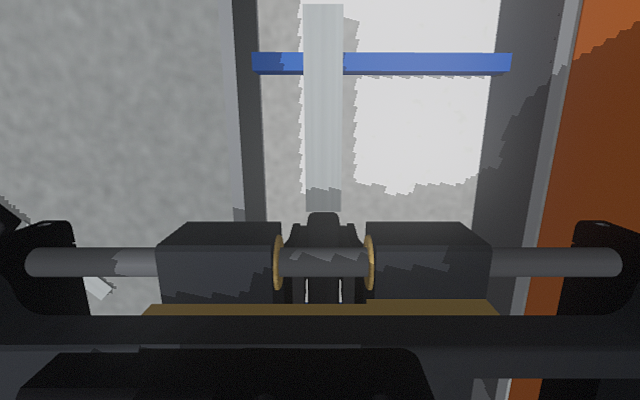

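Request:
{"method": "move_arm", "body": {
  "commands": [
    [1,-1,0,0,0],
    [0.45,-1,0,0,0],
    [0.4,-1,0,0,0],
    [0.4,-1,0,0,0],
    [0.4,-1,0,0,0],
    [0.4,-1,0,0,0]
  ]
}}

```text
time: 20.47
position: [0.5015, -0.2887, 0.0377]
tool_rot: [0.434, 0.559, -0.434, 0.558]
ft_force: [-0.1, 0.4, -0.4]
grip_width: 0.0259
```

Request:
{"method": "move_arm", "body": {
  "commands": [
    [0.4,-10,0,0,0],
    [0.4,-25,0,0,0],
    [0.4,-50,0,0,0],
    [0.4,-90,0,0,0],
    [0.4,-130,0,0,0],
    [0.4,-170,0,0,0],
    [0.4,-205,0,0,0],
    [0.4,-205,0,0,0]
  ]
}}

```text
time: 21.13
position: [0.5051, -0.2914, 0.2517]
tool_rot: [0.433, 0.553, -0.434, 0.565]
ft_force: [0.8, -0.3, -0.3]
grip_width: 0.0262
```

```bash
python3 - <<'E'
from h import *
o,_=show(); print(L(o["position"]))
c=cam("wrist"); save(c,"w18");np.save("w18.npy",c,allow_pickle=True)
s=cam("scene"); save(s,"s18",(190,210,350,350),5)
E
```

```text
t 21.13 pos [ 0.5051 -0.2914  0.2517] ydir [0.969 0.249 0.009] zdir [ 0.248 -0.969  0.014] xdir [ 0.013 -0.011 -1.   ] F [ 0.82 -0.26 -0.33] M [-0.07 -0.   -0.02] w 0.0262 q [-0.715  0.46   1.547  0.     1.118 -0.966]
[-0.0243 -0.0265  0.2517]
```

View pics/w18.png

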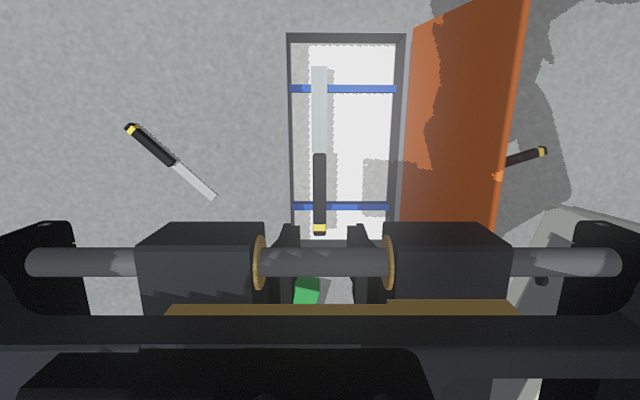

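View pics/s18.png

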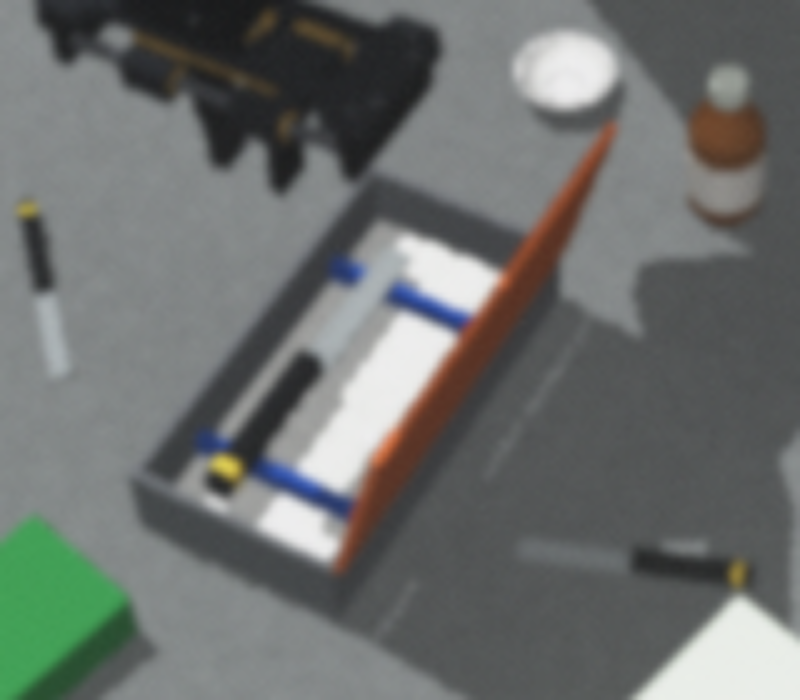

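```bash
python3 - <<'E'
from h import *
o,_=show(); to(W(.155,0,.28),EY[:2])
t=cam("top")
print([at_z(t,*p,z).round(3) for p,z in (((408,120),.0),((512,124),0.),((408,120),.2),((512,124),.2))])
E
```

```text
t 21.23 pos [ 0.5022 -0.2892  0.2455] ydir [0.969 0.248 0.003] zdir [ 0.248 -0.969  0.004] xdir [ 0.004 -0.003 -1.   ] F [-0.32 -0.43 -0.68] M [-0.06  0.04  0.06] w 0.0261 q [-0.715  0.467  1.555 -0.     1.115 -0.966]
shift [-34.1 181.7 -23.1] turn -89.9
[array([ 0.836, -0.28 ,  0.   ]), array([ 0.821, -0.626,  0.   ]), array([ 0.76 , -0.234,  0.2  ]), array([ 0.748, -0.526,  0.2  ])]
```

Request:
{"method": "move_arm", "body": {
  "commands": [
    [1,-34,20,-3,-7],
    [1,-34,50,-6,-14],
    [1,-34,80,-9,-21],
    [1,-34,110,-12,-28],
    [1,-34,140,-16,-35],
    [1,-34,165,-20,-42],
    [1,-34,172,-23,-49],
    [1,-34,172,-23,-56]
  ]
}}

```text
time: 21.95
position: [0.6634, -0.2214, 0.2732]
tool_rot: [0.118, 0.699, -0.117, 0.696]
ft_force: [-1.1, 0.0, -0.1]
grip_width: 0.0004
```

Request:
{"method": "move_arm", "body": {
  "commands": [
    [1,0,0,0,-7],
    [1,0,0,0,-14],
    [1,0,0,0,-21],
    [1,0,0,0,-28],
    [1,0,0,0,-34],
    [1,0,0,0,-34],
    [1,0,0,0,-34]
  ]
}}

```text
time: 22.53
position: [0.6616, -0.2234, 0.2746]
tool_rot: [-0.087, 0.703, 0.088, 0.7]
ft_force: [-0.4, 1.4, 0.1]
grip_width: 0.0002
```

```bash
python3 - <<'E'
from h import *
o,_=show(); print(L(o["position"])); to(W(.145,0,.178),EY[:2])
c=cam("wrist"); save(c,"w19");s=cam("scene"); save(s,"s19",(190,180,350,320),5)
E
```

```text
t 22.53 pos [ 0.6616 -0.2234  0.2746] ydir [-0.245  0.969  0.003] zdir [ 0.969  0.245 -0.003] xdir [-0.004  0.002 -1.   ] F [-0.36  1.4   0.08] M [ 0.02 -0.02 -0.02] w 0.0002 q [-0.485  0.608  1.196 -0.     1.342 -2.304]
[0.1442 0.0009 0.2746]
shift [96.6 -1.2  1.1] turn -0.0
```

View pics/s19.png

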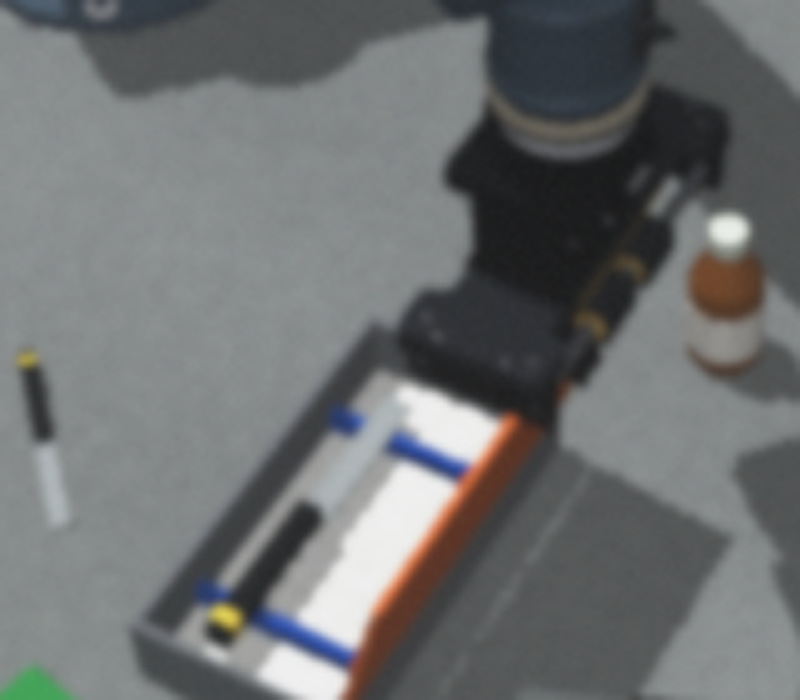

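View pics/w19.png

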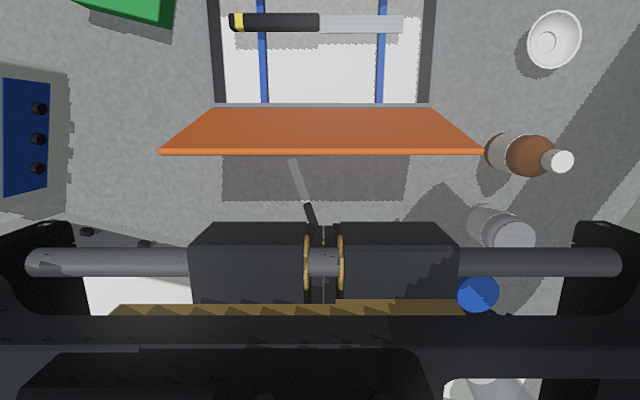

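```bash
python3 - <<'E'
from h import *
c=cam("wrist")
for v in(149,156): print(L(at_z(c,320,v,.173)))
print("bottle",L(at_z(c,560,160,.11)))
o,_=show()
E
```

```text
[ 0.0992 -0.0017  0.173 ]
[ 0.1046 -0.0017  0.173 ]
bottle [0.116  0.2339 0.11  ]
t 22.68 pos [ 0.6622 -0.2236  0.2759] ydir [-0.246  0.969  0.001] zdir [ 0.969  0.246 -0.001] xdir [-0.002  0.001 -1.   ] F [0.04 0.06 0.15] M [0.03 0.04 0.07] w 0.0005 q [-0.485  0.607  1.195 -0.     1.342 -2.305]
```

Request:
{"method": "move_arm", "body": {
  "commands": [
    [1,40,0,0,0],
    [1,80,0,0,0],
    [1,97,0,0,0],
    [1,97,0,0,0],
    [1,97,0,-12,0],
    [1,97,0,-24,0],
    [1,97,0,-32,0],
    [1,97,0,-38,0]
  ]
}}

```text
time: 23.35
position: [0.6265, -0.2339, 0.1819]
tool_rot: [-0.089, 0.7, 0.087, 0.703]
ft_force: [1.6, 0.8, 1.5]
grip_width: 0.0005
```

```bash
python3 - <<'E'
from h import *
o,_=show(); print(L(o["position"]))
c=cam("wrist"); save(c,"w20")
E
```

```text
t 23.35 pos [ 0.6265 -0.2339  0.1819] ydir [-0.247  0.969 -0.002] zdir [0.969 0.247 0.003] xdir [ 0.004 -0.001 -1.   ] F [1.65 0.79 1.52] M [ 0.05 -0.19  0.02] w 0.0005 q [-5.240e-01  6.570e-01  1.378e+00  1.000e-03  1.103e+00 -2.345e+00]
[ 0.1075 -0.0006  0.1819]
```

View pics/w20.png

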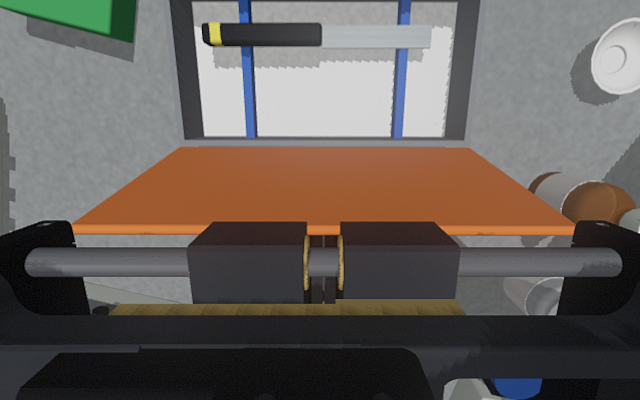

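Request:
{"method": "move_arm", "body": {
  "commands": [
    [1,0,0,-7,0],
    [1,0,0,-14,0],
    [1,0,0,-21,0],
    [1,0,0,-28,0],
    [1,0,0,-35,0],
    [1,0,0,-42,0],
    [1,0,0,-49,0],
    [1,0.5,0,-56,0]
  ]
}}

```text
time: 24.07
position: [0.5706, -0.2471, 0.1792]
tool_rot: [-0.088, 0.702, 0.089, 0.701]
ft_force: [1.8, 0.7, -0.7]
grip_width: 0.0003
```

```bash
python3 - <<'E'
from h import *
o,_=show(); print(L(o["position"]))
c=cam("wrist"); save(c,"w21")
s=cam("scene"); save(s,"s21",(190,180,350,320),5)
E
```

```text
t 24.07 pos [ 0.5706 -0.2471  0.1792] ydir [-0.248  0.969  0.001] zdir [ 0.969  0.248 -0.   ] xdir [-0.  0. -1.] F [ 1.77  0.69 -0.66] M [ 0.09 -0.17 -0.01] w 0.0003 q [-0.588  0.604  1.504  0.     1.034 -2.41 ]
[0.0501 0.0003 0.1792]
```

View pics/s21.png

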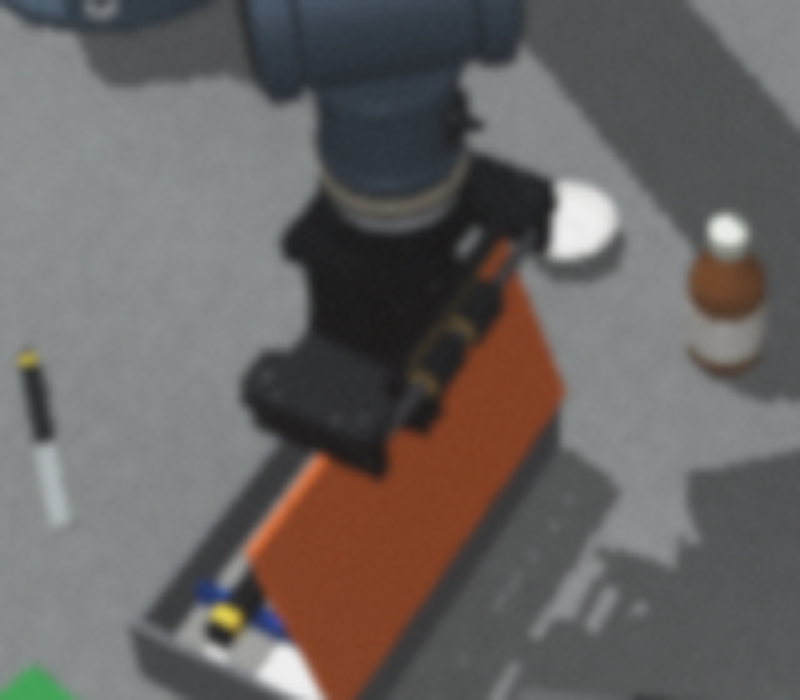

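View pics/w21.png

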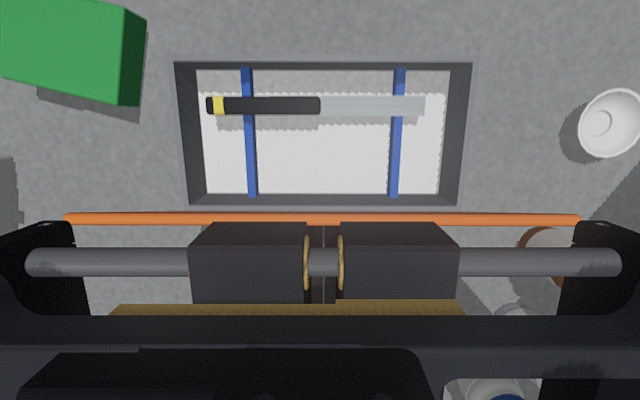

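Request:
{"method": "move_arm", "body": {
  "commands": [
    [1,2.5,0,-9,0],
    [1,6,0,-19,0],
    [1,11,0,-28,0],
    [1,16.5,0,-37,0],
    [1,23,0,-45,0],
    [1,30,0,-53,0],
    [1,38,0,-60,0],
    [1,47,0,-66,0]
  ]
}}

```text
time: 24.83
position: [0.5064, -0.2637, 0.1317]
tool_rot: [-0.088, 0.702, 0.088, 0.701]
ft_force: [0.1, -0.5, 0.6]
grip_width: 0.0006
```

```bash
python3 - <<'E'
from h import *
o,_=show(); print(L(o["position"]))
s=cam("scene"); save(s,"s22",(190,180,350,320),5)
E
```

```text
t 24.83 pos [ 0.5064 -0.2637  0.1317] ydir [-0.248  0.969  0.   ] zdir [ 0.969  0.248 -0.   ] xdir [-0.  0. -1.] F [ 0.09 -0.54  0.63] M [ 0.06 -0.1  -0.03] w 0.0006 q [-0.676  0.614  1.67  -0.     0.858 -2.497]
[-1.620e-02  1.000e-04  1.317e-01]
```

View pics/s22.png

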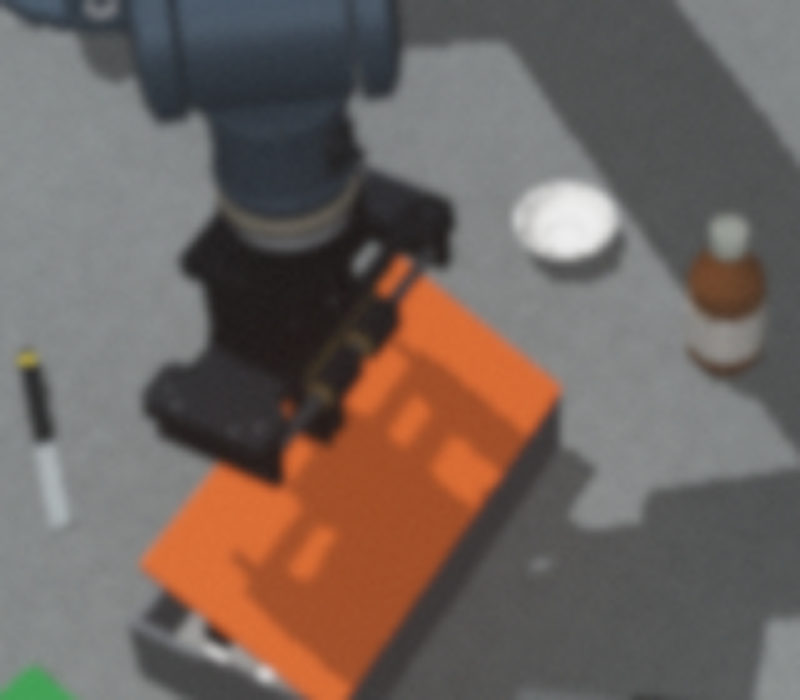

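Request:
{"method": "move_arm", "body": {
  "commands": [
    [1,6,0,-3,0],
    [1,12,0,-6,0],
    [1,18,0,-9,0],
    [1,24,0,-11,0],
    [1,30,0,-13,0],
    [1,35,0,-14,0],
    [1,39,0,-15,0],
    [1,42,0,-15,0]
  ]
}}

```text
time: 25.55
position: [0.4928, -0.2672, 0.0899]
tool_rot: [-0.088, 0.702, 0.089, 0.701]
ft_force: [-0.2, -0.7, 1.6]
grip_width: 0.0005
```

Request:
{"method": "move_arm", "body": {
  "commands": [
    [1,2,0,0,0],
    [1,4,0,0,0],
    [1,6,0,-1,0],
    [1,7.5,0,-1,0],
    [1,9,0,-1,0],
    [1,10,0,-1,0]
  ]
}}

```text
time: 26.05
position: [0.4921, -0.2676, 0.0817]
tool_rot: [-0.089, 0.702, 0.088, 0.702]
ft_force: [-3.4, 1.4, 17.2]
grip_width: 0.0009
```

```bash
python3 - <<'E'
from h import *
o,_=show(); print(L(o["position"]))
s=cam("scene"); save(s,"s23",(190,180,350,320),5)
E
```

```text
t 26.05 pos [ 0.4921 -0.2676  0.0817] ydir [-0.248  0.969 -0.   ] zdir [0.969 0.248 0.   ] xdir [ 0. -0. -1.] F [-3.43  1.37 17.24] M [ 0.32  0.6  -0.01] w 0.0009 q [-0.697  0.685  1.724 -0.     0.732 -2.519]
[-0.0309 -0.0002  0.0817]
```

View pics/s23.png

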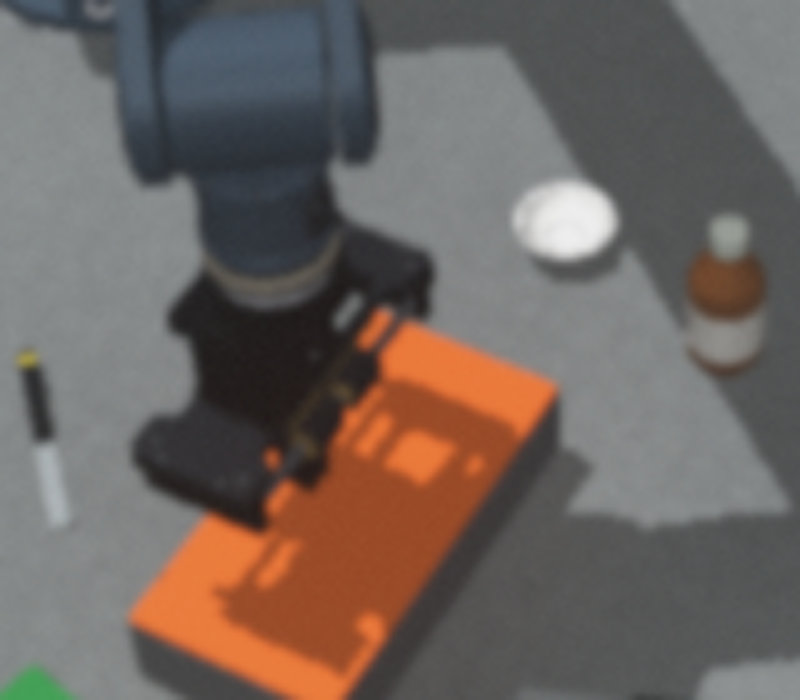

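Request:
{"method": "move_arm", "body": {
  "commands": [
    [1,-1,0,0,0],
    [1,-3,0,0,0],
    [1,-10,0,0,0],
    [1,-30,0,0,0],
    [1,-70,0,0,0],
    [1,-110,0,0,0],
    [1,-150,0,0,0],
    [1,-190,0,0,0]
  ]
}}

```text
time: 26.77
position: [0.4916, -0.2671, 0.2725]
tool_rot: [-0.088, 0.702, 0.089, 0.701]
ft_force: [1.0, -0.5, 0.5]
grip_width: 0.0004
```

Request:
{"method": "move_arm", "body": {
  "commands": [
    [1,-40,0,0,0],
    [1,-40,0,0,0],
    [1,-40,0,0,0]
  ]
}}

```text
time: 27.02
position: [0.4931, -0.2683, 0.3138]
tool_rot: [-0.09, 0.7, 0.087, 0.703]
ft_force: [-0.1, 0.2, -0.1]
grip_width: 0.0005
```

```bash
python3 - <<'E'
from h import *
o,_=show()
c=cam("wrist"); save(c,"w24")
s=cam("scene"); save(s,"s24")
s=cam("top"); save(s,"t24",(100,80,520,300),1.9)
E
```

```text
t 27.02 pos [ 0.4931 -0.2683  0.3138] ydir [-0.248  0.969 -0.006] zdir [0.969 0.248 0.004] xdir [ 0.006 -0.005 -1.   ] F [-0.14  0.25 -0.08] M [0.08 0.02 0.  ] w 0.0005 q [-0.697  0.366  1.517  0.     1.251 -2.519]
```

View pics/w24.png

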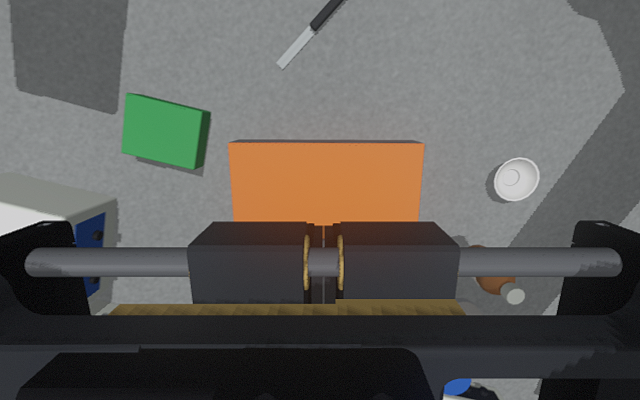

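View pics/s24.png

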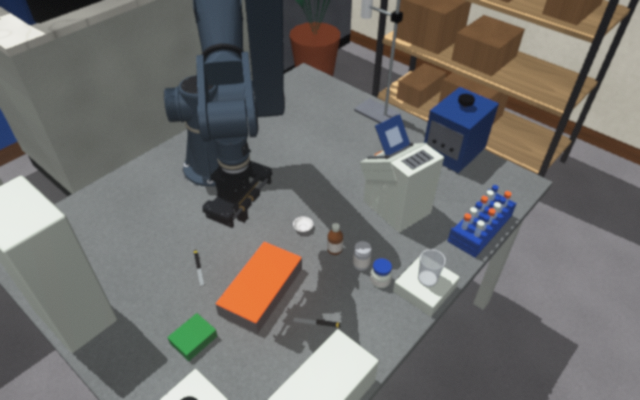

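View pics/t24.png

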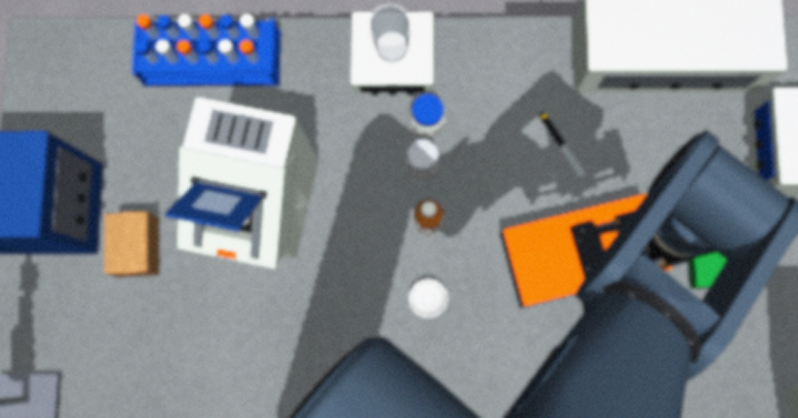

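Both final views agree: the cover stands wide open, the lid lies flat on the case, and the other things are where they were. The arm is clear, so I'm handing in.

```bash
python3 - <<'E'
from rig import robot
print(robot.hand_in())
E
```

```text
the job is handed in; nothing more can be done
None
```

The job is done and handed in at about 27 s of the 72 s allowed. The cover is open, the spatula is back in the case and the lid is closed.

**What I did**
- **Spatula:** I nudged the 195 mm spatula about 15 mm across its bars so the gripper body would clear the open lid, then gripped and lifted it.
- **Cover:** I slid the blade under the cover's front edge and levered the cover up.
- **Put back:** I laid the spatula across both bars and let go with it resting there.
- **Lid:** I pushed the lid down slowly along its arc and pressed it shut with about 17 N.

**Last checks**
- **Cover:** It measured about 1.5 rad after the blade came away, by fitting its corners in the scene image. It still stood wide open in the final pictures.
- **Lid:** It lies flat on the case. The fingertips stopped at 56.7 mm, against 56 mm expected for a closed lid.
- **Spatula:** The last picture before closing showed it wholly inside the case, across both bars.
- **Bystanders:** None looked moved in the final top and scene pictures, and I saw no contact with any. I compared these by eye, not by measurement, and the arm hid part of the top view.

**What went wrong**
- The first time I lowered the blade, its tip landed on top of the cover with about 3.5 N. That turned the spatula about 5° in the grip.
- I backed off, measured the tilt and went in from the front instead. The spatula was pressed level again as I put it down, with about 9 N.

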